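# Tip the fresh soap bars onto their backs and set the batch marker

## Robot

A 6-joint arm with a two-finger parallel gripper is mounted at the origin on the work surface. World frame = base frame: x ahead of the robot, y to its left, z up, the work surface at z = 0. Lengths are in mm, angles in rad, forces in N, time in s.
With the tool pointing down it reaches from about 375 to 975 mm from the base axis. Payload 3.8 kg.
Tool frame: the origin (TCP) lies on the centre line of the jaws, within the pads' length; the fingertips stand ahead of it and the grasp point (between the pads) is the TCP (r.tip_extent is the z of the fingertips in the tool frame, in mm); z points along the fingers, y is the line along which they close (so a half turn about z gives the same grasp; the last joint's range is limited). The gripper opens to 85 mm and grips with 20 to 120 N. Pads are 22 mm wide; open, the fingers measure 114 mm over their backs; the gripper's body (76 mm by 85 mm) begins 54 mm behind the grasp point. The pads swing forward as they close: fully open they stand 13 mm farther back than shut.
Start: joints at [-1.157, 0.264, 1.604, -0, 1.274, -0.037], TCP at [294.082, -607.564, 212.58] pointing down, gripper open.
Joint ranges: [-2.63, 2.63], [-0.94, 2.18], [0.31, 2.57], [-1.31, 4.45], [0, 2.66], [-2.55, 2.55]. Speed limits (rad/s): [2.57, 2.57, 3.14, 3.14, 3.14, 3.14].

## Interface

Orientations are given as [roll, pitch, yaw] about the fixed x, y, z axes, in that order (R = Rz(yaw) Ry(pitch) Rx(roll)).
In Python, from bench import r gives the robot as it stands. The module is installed in compiled form; this text tells all that it offers.
- The arm moves only by the tool servo_tool, never from a script. Its argument "motion" is a list of rows, each an object of numbers: "x", "y", "z": the shift along the tool's x, y, z in mm; "ax", "ay", "az": the turn, a rotation vector about the tool's x, y, z in rad; "claw": the opening, from -1 (shut) to 1 (fully open). In form: [{"x": .., "y": .., "z": .., "ax": .., "ay": .., "az": .., "claw": ..}, ...]. A call has 1 to 5 rows; each row shifts and turns the commanded pose from where the row before left it, along the tool's axes as they then stand; what a row does not reach is not made up. A row lasts 1/12 s, in which the tool goes at most 41.7 mm and 7.16 degrees, less where a joint would pass 70% of its speed; a pose out of reach is approached as far as the arm can. A call is refused whole if a number of a shift passes 41.7 or a number of a turn 0.125, either way. A call with a gripper value outside its range is refused whole. The fingers move at their own pace and stop on an object; "newtons" is the grip in N (left out, the last holds). Time passes only in rows, so rows that do not move let the fingers close. It gives the time, the measured TCP pose, the force, the opening and the grip force at its end, in the units of the state.
- r.read_state(): the state, without advancing time (a new reading comes with each control period).
- r.snapshot(name): name is "scene" or "top"; returns the picture (384x512x3 uint8, red, green, blue); there is no depth.
- r.camera_params(name): a dict with "fx", "fy", "cx", "cy" (pixels), "T" (4x4, takes a point from camera to world coordinates). Camera axes: x right, y up, looking along -z (the intrinsics and any distortion apply to the point x, -y, -z); pixel columns grow to the right and rows downward; lengths in mm; the calibration is good to about 2 mm. A picture is of the moment at which its call begins. camera_params takes no time and is no camera call.
- r.hand_in(): hands the job in; it is judged then, once.
Trained networks look in the newest picture that a camera, given by its name, has taken for a name from the list of things; names that differ only in an ending like _2 or _b are one class to them, and where a whole thing is asked for, a point or a joint stands for the part that bears it (a point fixed in the world has none). Each returns a list of dicts, best first, with "confidence" (0 to 1); they miss things now and then, are a little off and sometimes report something else, mostly with a low value. They report only what shows in the picture. A call takes as long as a camera call. They do not tell look-alikes from the thing itself.
- r.boxes_of(camera, query): "location" ([x, y, z] in mm, in the coordinates of the camera as it stood for that picture, good to about 4 mm: the middle of the surface that is visible of it).
- r.outline_of(camera, query): "pixels" (384x512 bool, what is visible of it).
- r.place_of(camera, query): "location" ([x, y, z] in mm, in the coordinates of the camera as it stood for that picture, good to about 4 mm: a listed point, or the origin of a listed thing).
The state is a dict: "time_s": time; "joint_positions": joint angles; "qd": joint speeds; "joint_efforts": joint torques, N m; "position": TCP position; "tcp_rot": TCP orientation; "force": force on the tool from outside, world axes, zero at the start; "moment": the same for the moment, N m; "opening": finger opening in mm; "grip_force": force on a finger pad.
Only numpy, scipy, OpenCV 4.12 (cv2) and the standard library are available. Lean on these libraries where they do the work, as an engineer would, in place of code of your own. Each camera call takes 0.05 s, during which the arm holds its last target. There are 200 camera calls.

## Task

First stand all the soap bars from the mat on the upper ledge of the turning tray, on edge with their plain cream backs towards the step, so that all are up there together. Then tip each one over the step so that it ends lying flat on its back on the lower deck, flower up. Also set the batch marker's thumbwheels so that their top faces show 4, 5 and 2 dots from left to right as seen from the robot: the middle wheel already shows 5 and must not be turned, and the pot, the jar and the spray bottle are to be left alone.

Things in the scene. Friction and masses are not known exactly. Their poses are not given: they have to be found in the camera images.
- bar_a_center (a point): soap bar, 42 mm thick (its x), 70 mm long (its y), 56 mm high (its z), about 160 g; purple, with a raised pale flower with a yellow middle on its +x face and a cream layer as its plain back (-x face). This point is the bar's centre. It starts standing on its 42 x 70 mm edge (z up) on the mat. May be absent
- bar_b_center (a point): soap bar, 42 mm thick (its x), 70 mm long (its y), 56 mm high (its z), about 160 g; teal, with a raised pale flower with a yellow middle on its +x face and a cream layer as its plain back (-x face). This point is the bar's centre. It starts standing on its 42 x 70 mm edge (z up) on the mat. May be absent
- bar_c_center (a point): soap bar, 42 mm thick (its x), 70 mm long (its y), 56 mm high (its z), about 160 g; orange, with a raised pale flower with a yellow middle on its +x face and a cream layer as its plain back (-x face). This point is the bar's centre. It starts standing on its 42 x 70 mm edge (z up) on the mat. May be absent
- tray: fixed plywood turning tray, 360 mm wide (y). Origin at table height below the middle of the step's edge; x points from the upper ledge over the step to the lower deck. Ledge: x -100 to 0 mm, top 36 mm above the table, no rims, orange line at the edge. Deck: x 0 to 150 mm, top 12 mm above the table, so the step is 24 mm high; a dark rim stands 10 mm above the deck at its far end and sides
- tray_step (a point): middle of the step's upper edge, 36 mm above the table; the edge runs along the tray's y
- tray_deck (a point): middle of the lower deck's top, 75 mm beyond the step, 12 mm above the table
- mat: fixed flat lilac silicone mat, 250 x 240 x 4 mm, on which the bars start; origin at the centre of its underside. It may lie to the left or the right of the tray; the marker stands on the other side
- wheel_left (a joint): angle of the left thumbwheel (rad; continuous, stays where it is left, no clicks; it takes about 1 N at the ribs). Five white faces carry 1 to 5 black dots; face n is exactly on top when the value is (n - 1) x 1.2566, and ribs stand half-way between the faces. Growing values roll the wheel's top towards the marker's +x. Stops at -0.35 and 5.38
- wheel_middle (a joint): angle of the middle thumbwheel (rad; continuous, stays where it is left, no clicks; it takes about 1 N at the ribs). Five white faces carry 1 to 5 black dots; face n is exactly on top when the value is (n - 1) x 1.2566, and ribs stand half-way between the faces. Growing values roll the wheel's top towards the marker's +x. Stops at -0.35 and 5.38
- wheel_right (a joint): angle of the right thumbwheel (rad; continuous, stays where it is left, no clicks; it takes about 1 N at the ribs). Five white faces carry 1 to 5 black dots; face n is exactly on top when the value is (n - 1) x 1.2566, and ribs stand half-way between the faces. Growing values roll the wheel's top towards the marker's +x. Stops at -0.35 and 5.38
- axle_left (a point): centre of the left wheel, on the axle, 52 mm above the table; axes as the marker's. White hub of 34 mm radius, 24 mm wide; five blue radial ribs, 5 mm thick and as wide as the hub, reach out to 46 mm radius, so that a fingertip can push one. Wheels are 47 mm apart, open above, in front and behind
- axle_middle (a point): centre of the middle wheel, on the axle, 52 mm above the table; axes as the marker's. White hub of 34 mm radius, 24 mm wide; five blue radial ribs, 5 mm thick and as wide as the hub, reach out to 46 mm radius, so that a fingertip can push one. Wheels are 47 mm apart, open above, in front and behind
- axle_right (a point): centre of the right wheel, on the axle, 52 mm above the table; axes as the marker's. White hub of 34 mm radius, 24 mm wide; five blue radial ribs, 5 mm thick and as wide as the hub, reach out to 46 mm radius, so that a fingertip can push one. Wheels are 47 mm apart, open above, in front and behind
- marker: fixed grey batch marker with three thumbwheels side by side on one axle: base plate 110 x 180 x 12 mm, end cheeks 66 mm tall, 76 mm either side of the middle wheel, with red index marks. Origin at the centre of its underside; x points roughly away from the robot, y along the axle to the left, z up
- pot: bystander: open steel pot, 110 mm across, 85 mm high, beyond the tray; origin at the centre of its underside
- pigment: bystander: lidded jar of pigment, 52 mm across, 75 mm high, beyond the tray; origin at the centre of its underside
- spray: bystander: bottle 56 mm across, 160 mm high, beyond the tray; origin at the centre of its underside
Mind the look-alikes: they are no part of the job. Leave any black look-alike of the part that bears bar_b_center alone.

How it is judged (in metres and radians):
On the way:
1. all the bars stand together on the upper ledge, on edge, cream backs towards the step (x of bar_a_center in the frame of tray between -0.095 and -0.003 m and y of bar_a_center in the frame of tray between -0.185 and 0.185 m and z of bar_a_center in the frame of tray between 0.058 and 0.07 m and angle between the z axis of each of bar_a_center, bar_b_center, bar_c_center and the z axis of tray, either way round below 0.15 rad and angle between the x axis of each of bar_a_center, bar_b_center, bar_c_center and the x axis of tray, either way round below 0.45 rad and x of tray_deck in the frame of bar_a_center below -0.01 m and x of bar_b_center in the frame of tray between -0.095 and -0.003 m and y of bar_b_center in the frame of tray between -0.185 and 0.185 m and z of bar_b_center in the frame of tray between 0.058 and 0.07 m and x of tray_deck in the frame of bar_b_center below -0.01 m and x of bar_c_center in the frame of tray between -0.095 and -0.003 m and y of bar_c_center in the frame of tray between -0.185 and 0.185 m and z of bar_c_center in the frame of tray between 0.058 and 0.07 m and x of tray_deck in the frame of bar_c_center below -0.01 m), for 0.2 s.
At the end, for the whole second after the job is handed in: every bar present lies flat (within 0.15 rad) on its cream back, flower up, at rest and directly on the lower deck; the wheels show 4, 5 and 2 dots on top from left to right as seen from the robot, each within 0.2 rad (x of bar_a_center in the frame of tray between 0.015 and 0.145 m and y of bar_a_center in the frame of tray between -0.18 and 0.18 m and z of bar_a_center in the frame of tray between 0.027 and 0.04 m and angle between each of bar_a_center, bar_b_center, bar_c_center's own x axis and vertical below 0.15 rad and linear speed of each of bar_a, bar_b, bar_c below 0.02 m/s and x of bar_b_center in the frame of tray between 0.015 and 0.145 m and y of bar_b_center in the frame of tray between -0.18 and 0.18 m and z of bar_b_center in the frame of tray between 0.027 and 0.04 m and x of bar_c_center in the frame of tray between 0.015 and 0.145 m and y of bar_c_center in the frame of tray between -0.18 and 0.18 m and z of bar_c_center in the frame of tray between 0.027 and 0.04 m and value of joint wheel_left between 3.56992 and 3.96992 rad and value of joint wheel_middle between 4.82656 and 5.22656 rad and value of joint wheel_right between 1.05664 and 1.45664 rad); the robot touches nothing.
It fails at once if the middle wheel is turned by more than 0.2 rad (not (value of joint wheel_middle between 4.77656 and 5.27656 rad)).
It fails at once if the pot is moved by more than 20 mm or tipped (distance of pot from where it was at the start of the episode above 0.02 m or angle between pot's own z axis and vertical above 0.25 rad).
It fails at once if the pigment is moved by more than 20 mm or tipped (distance of pigment from where it was at the start of the episode above 0.02 m or angle between pigment's own z axis and vertical above 0.25 rad).
It fails at once if the spray is moved by more than 20 mm or tipped (distance of spray from where it was at the start of the episode above 0.02 m or angle between spray's own z axis and vertical above 0.25 rad).
Of bar_a, bar_b, bar_c only 2 to 3 are there at a start; the rules pass over those that are not, and their reading is None.
At some moment in a run one of bar_a, bar_b, bar_c may be knocked a few centimetres aside while the robot is not near it.
It also fails if it takes over 210 s, if anything falls off the work surface, if the arm or the gripper's body presses on something with over 40 N, if the wrist force passes 120 N, or if a joint passes its speed limit or range.

## Working session

There is one attempt and no reset: what is moved stays moved. The work goes in short steps, Python scripts to look and compute and a tool call to move; the robot and the scene stay as the last step left them, time stands still between calls to the robot, and variables do not carry over. Pictures are saved under pics/ and viewed, at most 14 in all, crops included, and the job is handed in when it is done.

Besides the shell and the picture viewer there is one more tool, called after ">>>" by a JSON object that holds its "name" and its "arguments", one argument or row to a line. servo_tool: Moves the arm, as the interface text tells. Its arguments: {"type":"object","properties":{"motion":{"type":"array","items":{"type":"object","properties":{"x":{"type":"number"},"y":{"type":"number"},"z":{"type":"number"},"ax":{"type":"number"},"ay":{"type":"number"},"az":{"type":"number"},"claw":{"type":"number"}}}},"newtons":{"type":"number"}},"required":["motion"]}

```bash
mkdir -p pics
cat > h.py <<'E'
from bench import r
import numpy as np, cv2
def w(cam,p):
    T=np.array(r.camera_params(cam)["T"]); return (T@np.r_[p,1])[:3]
def snap(cam,name,crop=None,s=1):
    im=r.snapshot(cam)
    if crop: a,b,c,d=crop; im=im[b:d,a:c]
    cv2.imwrite(f"pics/{name}.png",cv2.resize(im[...,::-1],None,fx=s,fy=s,interpolation=cv2.INTER_CUBIC))
def pix(cam,P):
    c=r.camera_params(cam); q=np.linalg.inv(np.array(c["T"]))@np.r_[P,1]
    return c["cx"]+c["fx"]*q[0]/-q[2], c["cy"]+c["fy"]*-q[1]/-q[2]
def ray(cam,u,v,z):
    c=r.camera_params(cam);T=np.array(c["T"])
    d=T[:3,:3]@np.array([(u-c["cx"])/c["fx"],-(v-c["cy"])/c["fy"],-1]);o=T[:3,3]
    return o+d*(z-o[2])/d[2]
E
python3 - <<'E'
from h import *
np.set_printoptions(precision=1,suppress=True)
for c in("top","scene"):
    snap(c,c+"0",s=1.5); 
    p=r.camera_params(c); print(c,{k:v for k,v in p.items() if k!="T"},np.array(p["T"])[:3,3])
for q in "bar_a_center bar_b_center bar_c_center tray tray_step tray_deck mat axle_left axle_middle axle_right marker pot pigment spray".split():
    for c in ("top",):
        for d in r.place_of(c,q)[:4]:
            P=w(c,d["location"]); print(q,round(d["confidence"],2),P,np.array(pix(c,P)))
print(r.read_state(), r.tip_extent)
E
```

```text
top {'fx': 409.0748276125093, 'fy': 409.0748276125093, 'cx': 257.12902655046287, 'cy': 193.83372315546364} [ 314.    -4.  1137.2]
scene {'fx': 455.94387524261913, 'fy': 455.94387524261913, 'cx': 262.18634282978024, 'cy': 197.29210658028137} [1460.7 -130.7 1014.4]
bar_a_center 0.59 [ 520.6 -394.5   32.3] [406.9 226.3]
bar_b_center 0.85 [ 809.4 -203.7   30.7] [345.3 119.7]
bar_b_center 0.84 [ 257.7 -348.9   29.7] [384.4 324.1]
bar_b_center 0.84 [ 355.4 -101.5   25.5] [293.4 273.9]
bar_b_center 0.72 [ 420.3 -331.1   32.1] [381.5 260.3]
bar_c_center 0.62 [ 470.3 -332.1    0.4] [379.5 242.9]
bar_c_center 0.56 [ 528.  -262.8   32. ] [358.8 217.6]
bar_c_center 0.43 [481.3 393.8  53. ] [116.7 203.1]
tray 0.72 [544.7  16.3  -1.7] [258.3 201.5]
tray 0.27 [492.9 356.9  -4.3] [136.9 204.7]
tray_step 0.68 [546.1  15.4  36.1] [258.8 198.3]
tray_deck 0.62 [620.3   7.1   9.4] [264.8 175.4]
mat 0.6 [ 470.7 -332.     1.8] [379.6 242.7]
axle_left 0.84 [480.8 394.6  52.2] [116.4 203.3]
axle_middle 0.97 [491.  348.8  54.9] [133.6 201.5]
axle_middle 0.26 [798.1 -48.9  -4.5] [290.6 121.7]
axle_right 0.75 [494.2 303.8  55.7] [150.2 202.3]
marker 0.92 [495.3 357.1  -2.3] [136.9 203.7]
pot 0.59 [727.6 359.    3.2] [150.6 126.5]
pigment 0.56 [798.3 -49.3  -1.3] [290.8 121.2]
pigment 0.52 [491.6 302.6  55.3] [150.5 203.4]
spray 0.89 [ 733.5 -314.3   -1.7] [378.6 152.7]
spray 0.65 [ 473.3 -331.2    0.3] [379.2 241.8]
{'time_s': 0.8, 'joint_positions': array([-1.2,  0.3,  1.6,  0. ,  1.3, -0. ]), 'qd': array([ 0., -0.,  0.,  0.,  0., -0.]), 'joint_efforts': array([ -0. , -51.5, -36.8,   0. ,   0. ,  -0. ]), 'position': array([ 294.1, -607.6,  212.6]), 'tcp_rot': array([ 3.1, -0. ,  0.5]), 'force': array([ 0.2,  0.5, -1.5]), 'moment': array([ 0.,  0., -0.]), 'grip_force': 0.0, 'opening': 85.47392681561507} 19.0
```

View pics/top0.png

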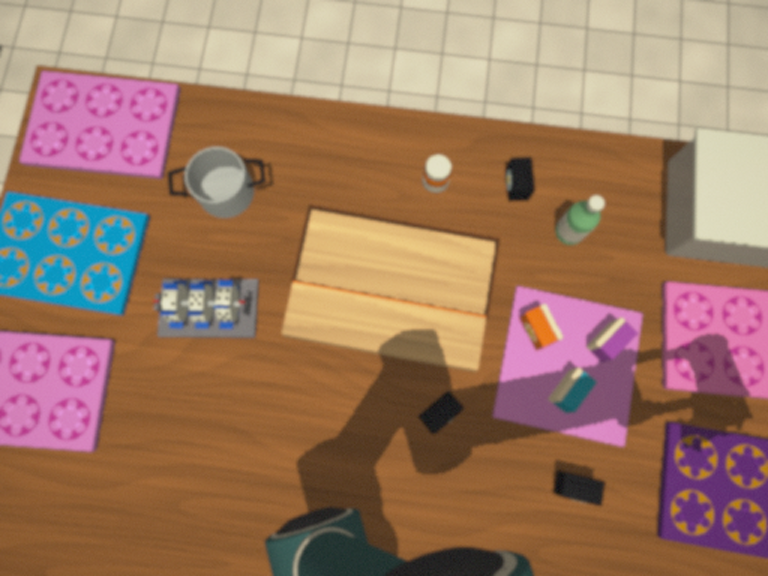

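View pics/scene0.png

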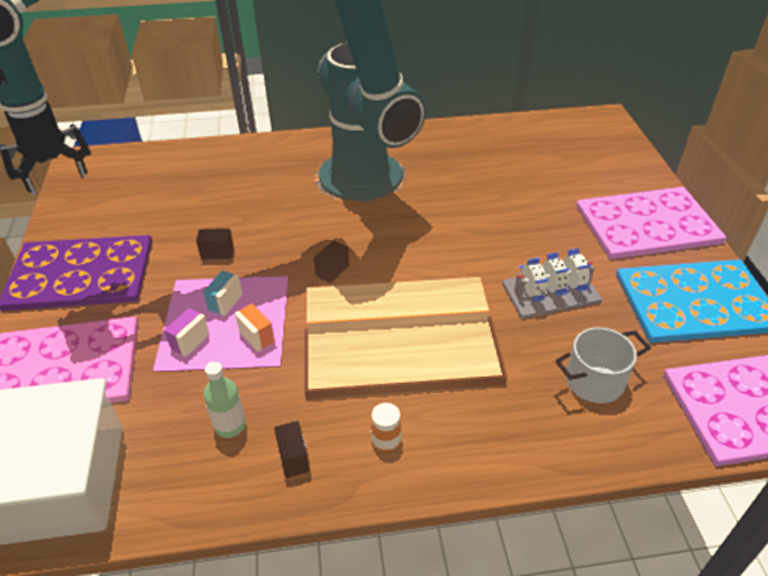

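Run:
```python
from h import *
im=r.snapshot("top")[...,::-1]
a=cv2.resize(im[185:305,320:440],None,fx=5,fy=5,interpolation=cv2.INTER_CUBIC)
b=cv2.resize(im[180:230,100:175],(800-600,133),interpolation=cv2.INTER_CUBIC)
s=r.snapshot("scene")[...,::-1]
c=cv2.resize(s[155:215,325:410],(200,141),interpolation=cv2.INTER_CUBIC)
o=np.zeros((600,800,3),np.uint8);o[:,:600]=a;o[:133,600:]=b;o[150:291,600:]=c
cv2.imwrite("pics/c1.png",o)
```

```text
(no output)
```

View pics/c1.png

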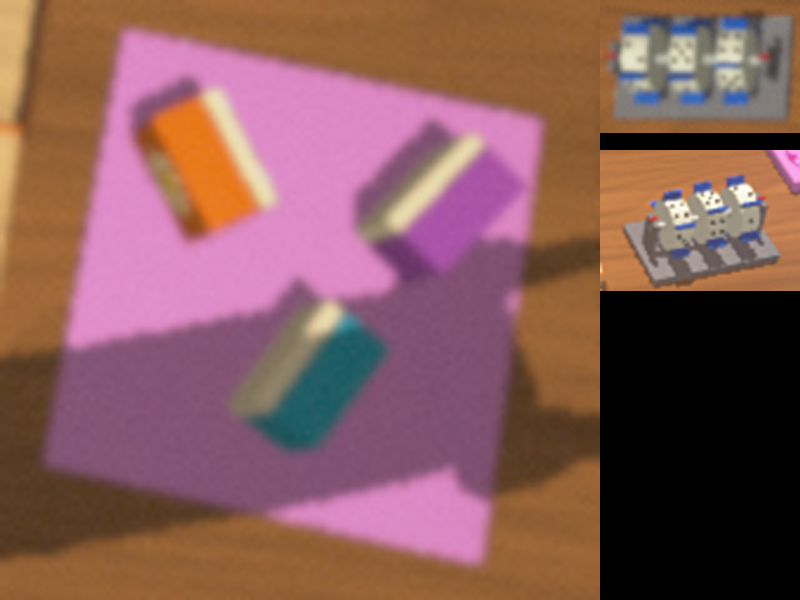

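Three candidate bars lie on the mat: orange at about (362,217) px, purple (411,226) and teal (385,259). Each has a cream back and a coloured body, as described. The three black bodies at about (345,120), (293,274) and (385,324) are off the mat. They are the look-alikes, so I leave them alone.

```bash
cat >> h.py <<'E'
np.set_printoptions(precision=2,suppress=True)
from math import pi
def wrap(a): return (a+pi)%(2*pi)-pi
def plan(x,y,z,yaw):
    "rows in tool axes from present pose (pointing down) to a target"
    s=r.read_state();p=np.array(s["position"]);a=s["tcp_rot"][2]
    d=np.array([x,y,z])-p; da=wrap(yaw-a)
    n=max(int(np.ceil(np.linalg.norm(d)/40)),int(np.ceil(abs(da)/.12)),1)
    print("from",p,s["tcp_rot"],"n",n)
    for i in range(n):
        c,si=np.cos(a),np.sin(a);e=d/n
        print(dict(x=round(c*e[0]+si*e[1],1),y=round(si*e[0]-c*e[1],1),z=round(-e[2],1),az=round(-da/n,3)));a+=da/n
E
python3 - <<'E'
from h import *
def C(l,z,o=(320,185),s=5): return np.array([ray("top",o[0]+u/s,o[1]+v/s,z)[:2] for u,v in l])
for n,l in dict(orange=[(222,88),(277,200),(205,235),(150,123)],purple=[(470,133),(388,216),(440,275),(523,185)],teal=[(328,300),(256,397),(316,447),(387,350)]).items():
    P=C(l,60);f=P[2]+P[3]-P[0]-P[1];print(n,P.mean(0),"yaw of flower",np.arctan2(f[1],f[0]),"long",np.linalg.norm(P[0]-P[1]),"thick",np.linalg.norm(f)/2)
S=C([(290,282),(487,316)],36,(0,0),1.5);print("step",S,np.linalg.norm(S[0]-S[1]),np.arctan2(*(S[0]-S[1])[::-1])-pi/2)
D=C([(311,209),(496,240),(478,369),(282,334)],12,(0,0),1.5);print(D)
for q in "tray_step tray_deck axle_left axle_middle axle_right marker".split():
    r.snapshot("scene")
    for d in r.place_of("scene",q)[:1]: print(q,d["confidence"],w("scene",d["location"]))
print(r.read_state()["tcp_rot"])
im=r.snapshot("top")[...,::-1];s=r.snapshot("scene")[...,::-1]
o=np.vstack([cv2.resize(im[183:223,103:173],(500,286),interpolation=cv2.INTER_CUBIC),cv2.resize(s[160:210,335:405],(500,310),interpolation=cv2.INTER_CUBIC)])
cv2.imwrite("pics/c2.png",o)
E
```

```text
orange [ 524.91 -266.28] yaw of flower 2.142636392135759 long 65.90851465104402 thick 43.81259212058124
purple [ 519.17 -395.52] yaw of flower -2.3059016831896773 long 65.10804358850791 thick 39.1384385773139
teal [ 420.21 -330.23] yaw of flower -2.1666795551114837 long 64.88294287338013 thick 39.05893941243246
step [[ 552.34  198.59]
 [ 534.65 -167.59]] 366.6151005342208 -0.04824655212082796
[[ 706.08  185.76]
 [ 688.96 -175.07]
 [ 439.35 -163.61]
 [ 458.08  202.  ]]
tray_step 0.86 [541.82  10.27  36.75]
tray_deck 0.64 [619.05  13.45  13.89]
axle_left 0.98 [486.37 390.03  53.54]
axle_middle 0.83 [488.01 345.71  52.62]
axle_right 0.63 [494.71 303.67  54.65]
marker 0.6 [493.15 347.03   1.12]
[-3.14 -0.    0.45]
```

View pics/c2.png

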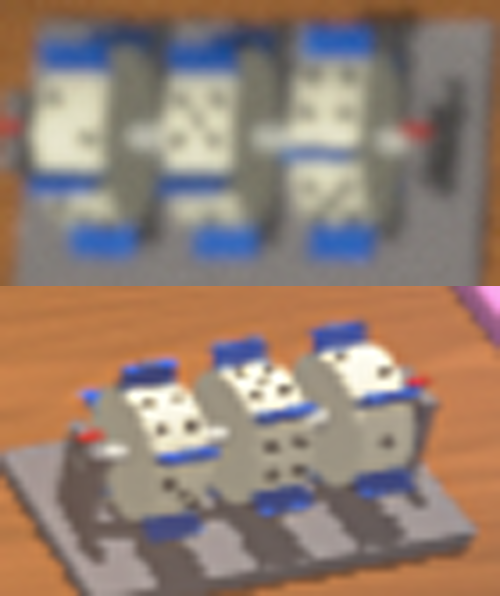

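The top view shows the left wheel on 2 dots. The middle wheel is on 5. The right wheel is between 4 and 5, with the rib slightly to the robot's side. I start with the orange bar.

Run:
```python
from h import *
plan(526,-265,120,0.572)
```

```text
from [ 294.09 -607.55  212.57] [-3.14 -0.    0.45] n 11
{'x': np.float64(32.5), 'y': np.float64(-18.8), 'z': np.float64(8.4), 'az': np.float64(-0.011)}
{'x': np.float64(32.7), 'y': np.float64(-18.5), 'z': np.float64(8.4), 'az': np.float64(-0.011)}
{'x': np.float64(33.0), 'y': np.float64(-18.1), 'z': np.float64(8.4), 'az': np.float64(-0.011)}
{'x': np.float64(33.1), 'y': np.float64(-17.8), 'z': np.float64(8.4), 'az': np.float64(-0.011)}
{'x': np.float64(33.3), 'y': np.float64(-17.4), 'z': np.float64(8.4), 'az': np.float64(-0.011)}
{'x': np.float64(33.5), 'y': np.float64(-17.0), 'z': np.float64(8.4), 'az': np.float64(-0.011)}
{'x': np.float64(33.7), 'y': np.float64(-16.7), 'z': np.float64(8.4), 'az': np.float64(-0.011)}
{'x': np.float64(33.9), 'y': np.float64(-16.3), 'z': np.float64(8.4), 'az': np.float64(-0.011)}
{'x': np.float64(34.1), 'y': np.float64(-15.9), 'z': np.float64(8.4), 'az': np.float64(-0.011)}
{'x': np.float64(34.2), 'y': np.float64(-15.5), 'z': np.float64(8.4), 'az': np.float64(-0.011)}
{'x': np.float64(34.4), 'y': np.float64(-15.2), 'z': np.float64(8.4), 'az': np.float64(-0.011)}
```

>>> {"name": "servo_tool", "arguments": {
  "motion": [
    {"x":32.6,"y":-18.6,"z":8.4,"az":-0.011,"claw":0.7},
    {"x":32.8,"y":-18.4,"z":8.4,"az":-0.011},
    {"x":33,"y":-18,"z":8.4,"az":-0.011},
    {"x":33.2,"y":-17.7,"z":8.4,"az":-0.011},
    {"x":33.4,"y":-17.3,"z":8.4,"az":-0.011}
  ]
}}

```text
validation failed for argument at $.mo...
```

>>> {"name": "servo_tool", "arguments": {
  "motion": [
    {"x":33.5,"y":-17,"z":8.4,"az":-0.011},
    {"x":33.7,"y":-16.7,"z":8.4,"az":-0.011},
    {"x":33.9,"y":-16.3,"z":8.4,"az":-0.011},
    {"x":34.1,"y":-15.9,"z":8.4,"az":-0.011},
    {"x":34.2,"y":-15.5,"z":8.4,"az":-0.011}
  ]
}}

```text
validation failed for argument at $.mo...
```

>>> {"name": "servo_tool", "arguments": {
  "motion": [
    {"x":34.4,"y":-15.2,"z":8.4,"az":-0.011},
    {},
    {}
  ]
}}

```text
validation failed for argument at $.mo...
```

Run:
```python
from h import *
plan(526,-265,40,0.572); print(r.tip_extent, r.read_state()["opening"])
```

```text
from [ 294.09 -607.55  212.57] [-3.14 -0.    0.45] n 12
{'x': np.float64(29.8), 'y': np.float64(-17.3), 'z': np.float64(14.4), 'az': np.float64(-0.01)}
{'x': np.float64(30.0), 'y': np.float64(-17.0), 'z': np.float64(14.4), 'az': np.float64(-0.01)}
{'x': np.float64(30.2), 'y': np.float64(-16.7), 'z': np.float64(14.4), 'az': np.float64(-0.01)}
{'x': np.float64(30.3), 'y': np.float64(-16.4), 'z': np.float64(14.4), 'az': np.float64(-0.01)}
{'x': np.float64(30.5), 'y': np.float64(-16.1), 'z': np.float64(14.4), 'az': np.float64(-0.01)}
{'x': np.float64(30.7), 'y': np.float64(-15.7), 'z': np.float64(14.4), 'az': np.float64(-0.01)}
{'x': np.float64(30.8), 'y': np.float64(-15.4), 'z': np.float64(14.4), 'az': np.float64(-0.01)}
{'x': np.float64(31.0), 'y': np.float64(-15.1), 'z': np.float64(14.4), 'az': np.float64(-0.01)}
{'x': np.float64(31.1), 'y': np.float64(-14.8), 'z': np.float64(14.4), 'az': np.float64(-0.01)}
{'x': np.float64(31.3), 'y': np.float64(-14.5), 'z': np.float64(14.4), 'az': np.float64(-0.01)}
{'x': np.float64(31.4), 'y': np.float64(-14.2), 'z': np.float64(14.4), 'az': np.float64(-0.01)}
{'x': np.float64(31.6), 'y': np.float64(-13.9), 'z': np.float64(14.4), 'az': np.float64(-0.01)}
19.0 85.27823110891731
```

>>> {"name": "servo_tool", "arguments": {
  "motion": [
    {"x":32.6,"y":-18.6,"z":8.4,"ax":0,"ay":0,"az":-0.011,"claw":0.7},
    {"x":32.8,"y":-18.4,"z":8.4,"ax":0,"ay":0,"az":-0.011,"claw":0.7},
    {"x":33,"y":-18,"z":8.4,"ax":0,"ay":0,"az":-0.011,"claw":0.7},
    {"x":33.2,"y":-17.7,"z":8.4,"ax":0,"ay":0,"az":-0.011,"claw":0.7},
    {"x":33.4,"y":-17.3,"z":8.4,"ax":0,"ay":0,"az":-0.011,"claw":0.7}
  ]
}}

```text
time_s: 2.02
position: [400.6, -451.0, 170.4]
tcp_rot: [3.141, -0.0, 0.506]
force: [1.3, 0.1, 0.2]
opening: 72.7
grip_force: 0.0
```

>>> {"name": "servo_tool", "arguments": {
  "motion": [
    {"x":33.5,"y":-17,"z":8.4,"ax":0,"ay":0,"az":-0.011,"claw":0.7},
    {"x":33.7,"y":-16.7,"z":8.4,"ax":0,"ay":0,"az":-0.011,"claw":0.7},
    {"x":33.9,"y":-16.3,"z":8.4,"ax":0,"ay":0,"az":-0.011,"claw":0.7},
    {"x":34.1,"y":-15.9,"z":8.4,"ax":0,"ay":0,"az":-0.011,"claw":0.7},
    {"x":34.2,"y":-15.5,"z":8.4,"ax":0,"ay":0,"az":-0.011,"claw":0.7}
  ]
}}

```text
time_s: 2.43
position: [506.3, -295.1, 128.5]
tcp_rot: [3.141, -0.0, 0.561]
force: [0.4, -0.2, 0.5]
opening: 72.6
grip_force: 0.0
```

>>> {"name": "servo_tool", "arguments": {
  "motion": [
    {"x":34.4,"y":-15.2,"z":8.4,"ax":0,"ay":0,"az":-0.011,"claw":0.7},
    {"x":0,"y":0,"z":0,"ax":0,"ay":0,"az":0,"claw":0.7}
  ]
}}

```text
time_s: 2.6
position: [528.4, -259.5, 118.4]
tcp_rot: [-3.138, -0.001, 0.577]
force: [-0.8, -0.6, -0.4]
opening: 72.2
grip_force: 0.0
```

Run:
```python
from h import *
plan(526,-265,40,0.572); print(r.tip_extent, r.read_state()["opening"])
```

```text
from [ 528.44 -259.47  118.43] [-3.14 -0.    0.58] n 2
{'x': np.float64(-2.5), 'y': np.float64(1.7), 'z': np.float64(39.2), 'az': np.float64(0.002)}
{'x': np.float64(-2.5), 'y': np.float64(1.7), 'z': np.float64(39.2), 'az': np.float64(0.002)}
19.0 72.24252122875933
```

>>> {"name": "servo_tool", "arguments": {
  "motion": [
    {"x":-2,"y":2,"z":39,"ax":0,"ay":0,"az":0,"claw":0.7},
    {"x":-2,"y":1,"z":39,"ax":0,"ay":0,"az":0,"claw":0.7},
    {"x":0,"y":0,"z":0,"ax":0,"ay":0,"az":0,"claw":0.7}
  ]
}}

```text
time_s: 2.85
position: [518.9, -267.0, 34.8]
tcp_rot: [-3.13, 0.006, 0.573]
force: [-2.2, 0.5, -1.9]
opening: 72.6
grip_force: 0.0
```

>>> {"name": "servo_tool", "arguments": {
  "motion": [
    {"x":0,"y":0,"z":0,"ax":0,"ay":0,"az":0,"claw":-1},
    {"x":0,"y":0,"z":0,"ax":0,"ay":0,"az":0,"claw":-1},
    {"x":0,"y":0,"z":0,"ax":0,"ay":0,"az":0,"claw":-1},
    {"x":0,"y":0,"z":0,"ax":0,"ay":0,"az":0,"claw":-1},
    {"x":0,"y":0,"z":0,"ax":0,"ay":0,"az":0,"claw":-1}
  ],
  "newtons": 35
}}

```text
time_s: 3.27
position: [526.2, -271.2, 44.6]
tcp_rot: [3.138, -0.002, 0.571]
force: [0.7, 0.9, -0.5]
opening: 11.8
grip_force: 0.0
```

>>> {"name": "servo_tool", "arguments": {
  "motion": [
    {"x":0,"y":0,"z":0,"ax":0,"ay":0,"az":0,"claw":-1},
    {"x":0,"y":0,"z":0,"ax":0,"ay":0,"az":0,"claw":-1},
    {"x":0,"y":0,"z":0,"ax":0,"ay":0,"az":0,"claw":-1}
  ]
}}

```text
time_s: 3.52
position: [524.9, -270.3, 42.7]
tcp_rot: [3.141, -0.0, 0.572]
force: [-0.1, -1.1, -0.6]
opening: 0.2
grip_force: 0.0
```

>>> {"name": "servo_tool", "arguments": {
  "motion": [
    {"x":0,"y":0,"z":-40,"ax":0,"ay":0,"az":0,"claw":-1},
    {"x":0,"y":0,"z":-40,"ax":0,"ay":0,"az":0,"claw":0.7},
    {"x":0,"y":0,"z":-40,"ax":0,"ay":0,"az":0,"claw":0.7},
    {"x":0,"y":0,"z":0,"ax":0,"ay":0,"az":0,"claw":0.7}
  ]
}}

```text
time_s: 3.85
position: [530.1, -273.1, 172.3]
tcp_rot: [3.128, -0.007, 0.572]
force: [0.9, -1.7, 1.0]
opening: 35.9
grip_force: 0.0
```

Run:
```python
from h import *
snap("scene","s2",(50,80,300,280),3)
print(r.read_state()["position"])
```

```text
[ 528.63 -272.33  168.75]
```

View pics/s2.png

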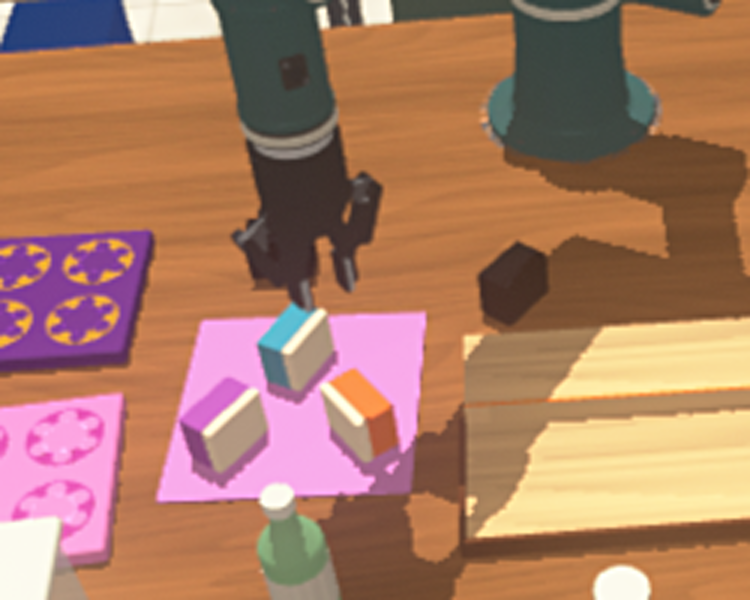

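Run:
```python
from h import *
p=r.read_state()["position"]
print("tcp pix (crop)",(np.array(pix("scene",p))-[50,80])*3,"tip",(np.array(pix("scene",p-[0,0,19]))-[50,80])*3)
for P in [(525,-266,60),(519,-395.5,60),(420,-330,60)]: print((np.array(pix("scene",P))-[50,80])*3)
for u,v in [(360,385),(232,402),(298,332)]: print(ray("scene",50+u/3,80+v/3,60))
snap("top","t2",(270,170,470,320),4); print(np.array(pix("top",p)))
```

```text
tcp pix (crop) [330.59 313.76] tip [333.88 328.94]
[355.19 393.04]
[218.13 403.04]
[290.96 325.24]
[ 514.86 -261.37   60.  ]
[ 519.56 -382.48   60.  ]
[ 431.04 -322.69   60.  ]
[376.87 208.72]
```

View pics/t2.png

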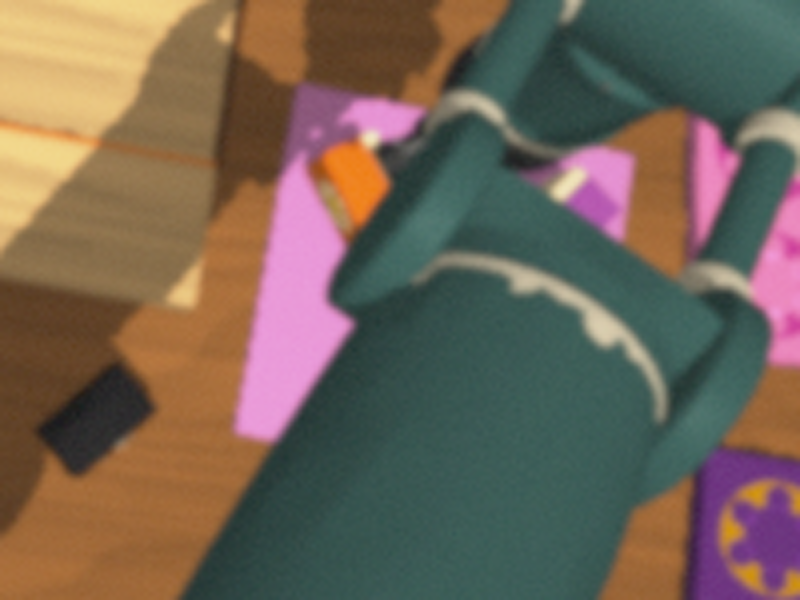

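Run:
```python
from h import *
s=r.read_state();print(s["time_s"],s["position"],s["tcp_rot"],s["joint_positions"],s["opening"])
print("base 1.5x",np.array(pix("scene",(0,0,0)))*1.5, np.array(pix("top",(0,0,0)))*1.5)
for u in (305,347):
  for z in (150,200,250): print(z,ray("scene",50+u/3,80+290/3,z))
q=s["joint_positions"];print("q1 dir at radius",np.linalg.norm(s["position"][:2]),np.arctan2(s["position"][1],s["position"][0]),q[0])
```

```text
3.95 [ 526.54 -271.18  165.4 ] [ 3.14 -0.    0.57] [-0.52  0.14  1.84  0.    1.15  0.48] 50.99191313917856
base 1.5x [360.34 174.57] [357.1  615.16]
150 [ 471.36 -299.61  150.  ]
200 [ 528.59 -289.84  200.  ]
250 [ 585.82 -280.07  250.  ]
150 [ 477.19 -260.54  150.  ]
200 [ 534.08 -253.03  200.  ]
250 [ 590.98 -245.52  250.  ]
q1 dir at radius 592.2713179192373 -0.4755955448962662 -0.517649966387885
```

>>> {"name": "servo_tool", "arguments": {
  "motion": [
    {"x":0,"y":0,"z":30,"ax":0,"ay":0,"az":0,"claw":0.7},
    {"x":0,"y":0,"z":30,"ax":0,"ay":0,"az":0,"claw":0.7},
    {"x":0,"y":0,"z":30,"ax":0,"ay":0,"az":0,"claw":0.7},
    {"x":0,"y":0,"z":20,"ax":0,"ay":0,"az":0,"claw":0.7},
    {"x":0,"y":0,"z":10,"ax":0,"ay":0,"az":0,"claw":0.7}
  ]
}}

```text
time_s: 4.37
position: [520.4, -267.7, 36.3]
tcp_rot: [-3.133, 0.005, 0.572]
force: [0.3, 0.3, -1.4]
opening: 72.4
grip_force: 0.0
```

>>> {"name": "servo_tool", "arguments": {
  "motion": [
    {"x":0,"y":0,"z":0,"ax":0,"ay":0,"az":0,"claw":0.7},
    {"x":0,"y":0,"z":0,"ax":0,"ay":0,"az":0,"claw":0.7},
    {"x":0,"y":0,"z":0,"ax":0,"ay":0,"az":0,"claw":0.7}
  ]
}}

```text
time_s: 4.62
position: [525.6, -270.7, 43.2]
tcp_rot: [3.14, -0.001, 0.572]
force: [-0.3, 0.1, 0.3]
opening: 72.6
grip_force: 0.0
```

Run:
```python
from h import *
snap("scene","s3",(90,120,240,250),5)
p=r.read_state()["position"]; print(p,r.read_state()["opening"])
for P in (p-[0,0,19],p,p+[0,0,31],p-[55,8,19]): print((np.array(pix("scene",P))-[90,120])*5)
```

```text
[ 526.   -270.89   43.81] 72.54301143191807
[392.3  498.44]
[387.54 476.37]
[379.58 439.4 ]
[378.69 433.29]
```

View pics/s3.png

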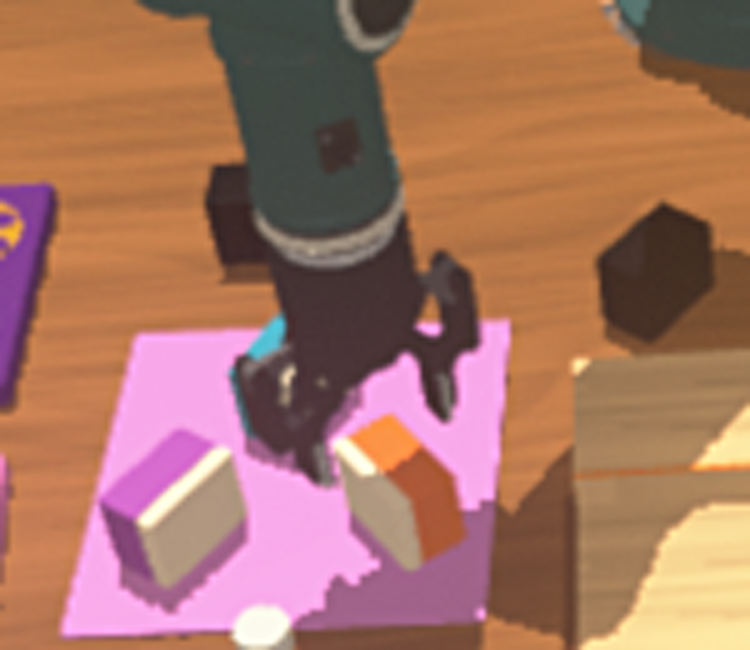

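>>> {"name": "servo_tool", "arguments": {
  "motion": [
    {"x":0,"y":0,"z":4,"ax":0,"ay":0,"az":0,"claw":0.7},
    {"x":0,"y":0,"z":4,"ax":0,"ay":0,"az":0,"claw":0.7},
    {"x":0,"y":0,"z":4,"ax":0,"ay":0,"az":0,"claw":0.7},
    {"x":0,"y":0,"z":0,"ax":0,"ay":0,"az":0,"claw":0.7},
    {"x":0,"y":0,"z":0,"ax":0,"ay":0,"az":0,"claw":0.7}
  ]
}}

```text
time_s: 5.08
position: [524.3, -269.9, 29.8]
tcp_rot: [-3.141, 0.0, 0.572]
force: [0.5, 0.0, -0.5]
opening: 72.4
grip_force: 0.0
```

>>> {"name": "servo_tool", "arguments": {
  "motion": [
    {"x":0,"y":0,"z":2,"ax":0,"ay":0,"az":0,"claw":0.7},
    {"x":0,"y":0,"z":2,"ax":0,"ay":0,"az":0,"claw":0.7},
    {"x":0,"y":0,"z":2,"ax":0,"ay":0,"az":0,"claw":0.7},
    {"x":0,"y":0,"z":0,"ax":0,"ay":0,"az":0,"claw":0.7},
    {"x":0,"y":0,"z":0,"ax":0,"ay":0,"az":0,"claw":0.7}
  ]
}}

```text
time_s: 5.5
position: [524.5, -270.0, 23.9]
tcp_rot: [-3.141, 0.0, 0.572]
force: [-0.4, -0.0, 0.1]
opening: 72.8
grip_force: 0.0
```

Run:
```python
from h import *
s=r.read_state();print(s["position"],s["force"],s["joint_positions"])
# shadow direction from purple corner, and candidate tip heights
a=ray("top",320+470/5,185+133/5,60);b=ray("top",320+432/5,185+120/5,4);k=(b-a)/56;print("shadow per mm",k)
for n,P in dict(A=(545,-301,74),B=(490,-310,24)).items():
    P=np.array(P,float);S=P+k*(P[2]-4);S[2]=4;print(n,"shadow in s3 crop",(np.array(pix("scene",S))-[90,120])*5)
```

```text
[ 524.47 -270.03   23.9 ] [-0.43 -0.04  0.13] [-0.52  0.29  1.95  0.    0.9   0.48]
shadow per mm [ 0.31  0.02 -1.  ]
A shadow in s3 crop [347.26 579.52]
B shadow in s3 crop [332.03 492.62]
```

>>> {"name": "servo_tool", "arguments": {
  "motion": [
    {"x":0,"y":0,"z":4,"ax":0,"ay":0,"az":0,"claw":0.7},
    {"x":0,"y":0,"z":4,"ax":0,"ay":0,"az":0,"claw":0.7},
    {"x":0,"y":0,"z":4,"ax":0,"ay":0,"az":0,"claw":0.7},
    {"x":0,"y":0,"z":0,"ax":0,"ay":0,"az":0,"claw":0.7},
    {"x":0,"y":0,"z":0,"ax":0,"ay":0,"az":0,"claw":0.7}
  ]
}}

```text
time_s: 5.92
position: [524.2, -269.8, 11.5]
tcp_rot: [-3.14, 0.001, 0.572]
force: [-0.4, 0.3, 0.2]
opening: 72.6
grip_force: 0.0
```

>>> {"name": "servo_tool", "arguments": {
  "motion": [
    {"x":0,"y":0,"z":4,"ax":0,"ay":0,"az":0,"claw":0.7},
    {"x":0,"y":0,"z":4,"ax":0,"ay":0,"az":0,"claw":0.7},
    {"x":0,"y":0,"z":4,"ax":0,"ay":0,"az":0,"claw":0.7},
    {"x":0,"y":0,"z":0,"ax":0,"ay":0,"az":0,"claw":0.7},
    {"x":0,"y":0,"z":0,"ax":0,"ay":0,"az":0,"claw":0.7}
  ]
}}

```text
time_s: 6.33
position: [524.3, -269.9, -0.4]
tcp_rot: [-3.141, 0.0, 0.572]
force: [0.7, 0.2, -0.5]
opening: 72.9
grip_force: 0.0
```

Run:
```python
from h import *
snap("scene","s4",(90,120,240,250),5)
s=r.read_state();print(s["position"],s["force"])
```

```text
[ 524.53 -270.03   -0.07] [ 0.35  0.42 -0.25]
```

View pics/s4.png

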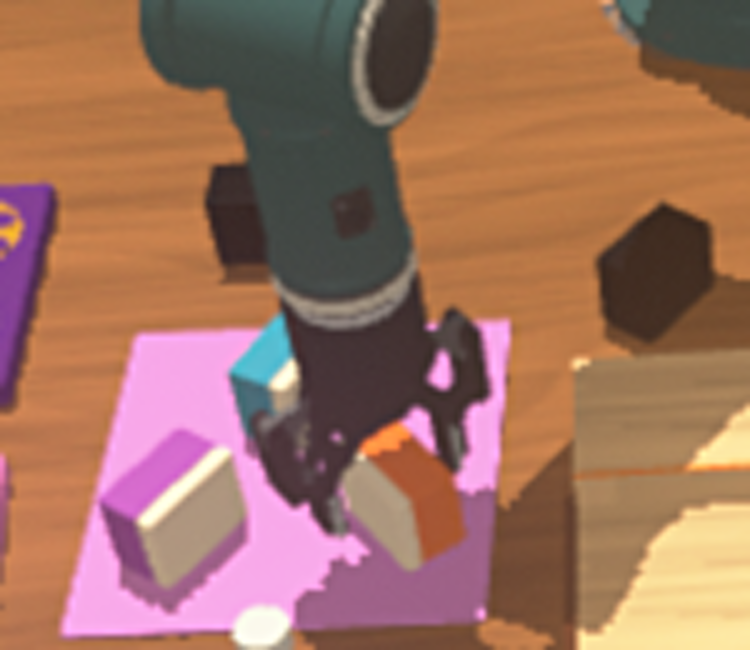

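The fingers straddle the orange bar, with tips at about (335,530) and (455,465) in the crop. So the reported TCP z reads about 40–50 mm too low, and I'll work with that offset. I close here.

>>> {"name": "servo_tool", "arguments": {
  "motion": [
    {"x":0,"y":0,"z":0,"ax":0,"ay":0,"az":0,"claw":-1},
    {"x":0,"y":0,"z":0,"ax":0,"ay":0,"az":0,"claw":-1},
    {"x":0,"y":0,"z":0,"ax":0,"ay":0,"az":0,"claw":-1},
    {"x":0,"y":0,"z":0,"ax":0,"ay":0,"az":0,"claw":-1},
    {"x":0,"y":0,"z":0,"ax":0,"ay":0,"az":0,"claw":-1}
  ],
  "newtons": 35
}}

```text
time_s: 6.8
position: [525.0, -270.3, 0.5]
tcp_rot: [3.141, -0.0, 0.572]
force: [-0.9, -0.5, 0.9]
opening: 41.5
grip_force: 36.9
```

Run:
```python
from h import *
for z in (10,20,30,40): print(z,(np.array(pix("scene",(544,-300,z)))-[90,120])*5,(np.array(pix("scene",(505,-240,z)))-[90,120])*5)
```

```text
10 [345.78 543.46] [447.85 483.9 ]
20 [343.03 532.09] [445.7  472.51]
30 [340.25 520.61] [443.53 461.  ]
40 [337.45 509.  ] [441.33 449.37]
```

>>> {"name": "servo_tool", "arguments": {
  "motion": [
    {"x":0,"y":0,"z":-30,"ax":0,"ay":0,"az":0,"claw":-1},
    {"x":0,"y":0,"z":-40,"ax":0,"ay":0,"az":0,"claw":-1},
    {"x":0,"y":0,"z":-20,"ax":0,"ay":0,"az":0,"claw":-1},
    {"x":0,"y":0,"z":0,"ax":0,"ay":0,"az":-0.1,"claw":-1},
    {"x":0,"y":0,"z":0,"ax":0,"ay":0,"az":-0.12,"claw":-1}
  ]
}}

```text
time_s: 7.22
position: [526.3, -271.1, 92.7]
tcp_rot: [3.137, -0.001, 0.797]
force: [-0.2, -0.4, -2.8]
opening: 41.7
grip_force: 36.7
```

>>> {"name": "servo_tool", "arguments": {
  "motion": [
    {"x":0,"y":0,"z":0,"ax":0,"ay":0,"az":-0.12,"claw":-1},
    {"x":0,"y":0,"z":0,"ax":0,"ay":0,"az":-0.12,"claw":-1},
    {"x":0,"y":0,"z":0,"ax":0,"ay":0,"az":-0.12,"claw":-1},
    {"x":0,"y":0,"z":0,"ax":0,"ay":0,"az":-0.12,"claw":-1},
    {"x":0,"y":0,"z":0,"ax":0,"ay":0,"az":-0.12,"claw":-1}
  ]
}}

```text
time_s: 7.63
position: [524.2, -269.9, 89.6]
tcp_rot: [-3.141, -0.0, 1.398]
force: [0.6, 0.0, -2.2]
opening: 41.9
grip_force: 36.6
```

>>> {"name": "servo_tool", "arguments": {
  "motion": [
    {"x":0,"y":0,"z":0,"ax":0,"ay":0,"az":-0.12,"claw":-1},
    {"x":0,"y":0,"z":0,"ax":0,"ay":0,"az":0,"claw":-1},
    {"x":0,"y":0,"z":0,"ax":0,"ay":0,"az":0,"claw":-1}
  ]
}}

```text
time_s: 7.88
position: [524.3, -270.0, 89.7]
tcp_rot: [-3.141, -0.0, 1.508]
force: [-0.5, 0.1, -0.8]
opening: 41.6
grip_force: 36.6
```

Run:
```python
from h import *
plan(514.6,124.8,90,1.515)
```

```text
from [ 524.31 -269.97   89.74] [-3.14 -0.    1.51] n 10
{'x': np.float64(39.3), 'y': np.float64(-3.4), 'z': np.float64(-0.0), 'az': np.float64(-0.001)}
{'x': np.float64(39.3), 'y': np.float64(-3.4), 'z': np.float64(-0.0), 'az': np.float64(-0.001)}
{'x': np.float64(39.3), 'y': np.float64(-3.4), 'z': np.float64(-0.0), 'az': np.float64(-0.001)}
{'x': np.float64(39.3), 'y': np.float64(-3.4), 'z': np.float64(-0.0), 'az': np.float64(-0.001)}
{'x': np.float64(39.3), 'y': np.float64(-3.3), 'z': np.float64(-0.0), 'az': np.float64(-0.001)}
{'x': np.float64(39.4), 'y': np.float64(-3.3), 'z': np.float64(-0.0), 'az': np.float64(-0.001)}
{'x': np.float64(39.4), 'y': np.float64(-3.3), 'z': np.float64(-0.0), 'az': np.float64(-0.001)}
{'x': np.float64(39.4), 'y': np.float64(-3.2), 'z': np.float64(-0.0), 'az': np.float64(-0.001)}
{'x': np.float64(39.4), 'y': np.float64(-3.2), 'z': np.float64(-0.0), 'az': np.float64(-0.001)}
{'x': np.float64(39.4), 'y': np.float64(-3.2), 'z': np.float64(-0.0), 'az': np.float64(-0.001)}
```

>>> {"name": "servo_tool", "arguments": {
  "motion": [
    {"x":39.4,"y":-3.3,"z":0,"ax":0,"ay":0,"az":0,"claw":-1},
    {"x":39.4,"y":-3.3,"z":0,"ax":0,"ay":0,"az":0,"claw":-1},
    {"x":39.4,"y":-3.3,"z":0,"ax":0,"ay":0,"az":0,"claw":-1},
    {"x":39.4,"y":-3.3,"z":0,"ax":0,"ay":0,"az":0,"claw":-1},
    {"x":39.4,"y":-3.3,"z":0,"ax":0,"ay":0,"az":0,"claw":-1}
  ]
}}

```text
time_s: 8.3
position: [519.4, -71.0, 90.1]
tcp_rot: [3.141, -0.0, 1.507]
force: [1.4, -0.3, -1.6]
opening: 41.7
grip_force: 36.6
```

>>> {"name": "servo_tool", "arguments": {
  "motion": [
    {"x":39.4,"y":-3.3,"z":0,"ax":0,"ay":0,"az":0,"claw":-1},
    {"x":39.4,"y":-3.3,"z":0,"ax":0,"ay":0,"az":0,"claw":-1},
    {"x":39.4,"y":-3.3,"z":0,"ax":0,"ay":0,"az":0,"claw":-1},
    {"x":39.4,"y":-3.3,"z":0,"ax":0,"ay":0,"az":0,"claw":-1},
    {"x":39.4,"y":-3.3,"z":0,"ax":0,"ay":0,"az":0,"claw":-1}
  ]
}}

```text
time_s: 8.72
position: [514.5, 127.0, 90.3]
tcp_rot: [3.141, -0.0, 1.508]
force: [1.0, -0.4, -1.0]
opening: 41.6
grip_force: 36.6
```

>>> {"name": "servo_tool", "arguments": {
  "motion": [
    {"x":0,"y":0,"z":20,"ax":0,"ay":0,"az":0,"claw":-1},
    {"x":0,"y":0,"z":20,"ax":0,"ay":0,"az":0,"claw":-1},
    {"x":0,"y":0,"z":8,"ax":0,"ay":0,"az":0,"claw":-1},
    {"x":0,"y":0,"z":0,"ax":0,"ay":0,"az":0,"claw":-1},
    {"x":0,"y":0,"z":0,"ax":0,"ay":0,"az":0,"claw":-1}
  ]
}}

```text
time_s: 9.13
position: [514.4, 124.7, 41.8]
tcp_rot: [-3.14, 0.0, 1.51]
force: [0.1, -0.2, -2.1]
opening: 41.2
grip_force: 36.6
```

Run:
```python
from h import *
snap("scene","s5",(180,120,380,270),4)
print(r.read_state()["position"],r.read_state()["force"])
T=np.array([543.5,13])
for x in (-56,-14):
  for y in (75,145): P=T+x*np.array([.9985,-.055])+y*np.array([.055,.9985]);print(x,y,(np.array(pix("scene",np.r_[P,36]))-[180,120])*4)
```

```text
[515.41 124.72  42.63] [-0.06 -0.04 -1.58]
-56 75 [430.47 304.38]
-56 145 [521.13 298.41]
-14 75 [437.86 343.69]
-14 145 [530.47 337.47]
```

View pics/s5.png

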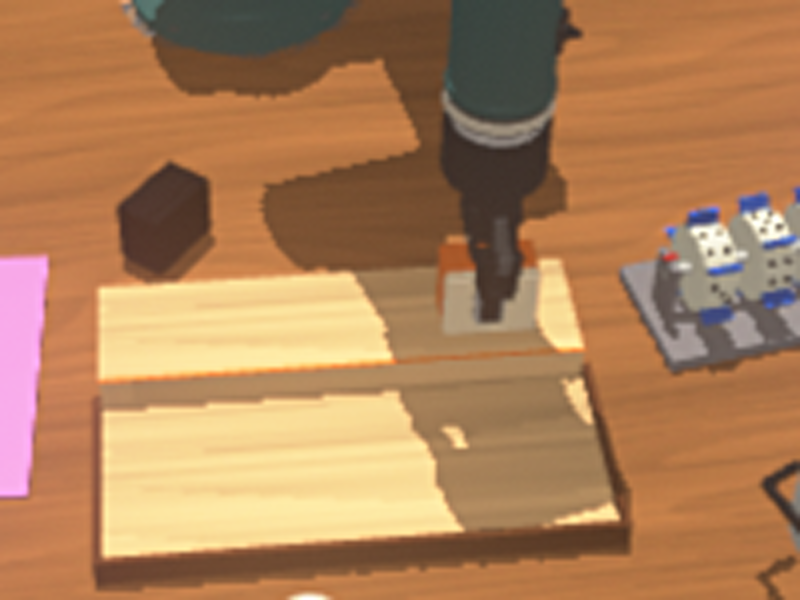

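>>> {"name": "servo_tool", "arguments": {
  "motion": [
    {"x":0,"y":0,"z":5,"ax":0,"ay":0,"az":0,"claw":-1},
    {"x":0,"y":0,"z":4,"ax":0,"ay":0,"az":0,"claw":-1},
    {"x":0,"y":0,"z":1,"ax":0,"ay":0,"az":0,"claw":-1},
    {"x":0,"y":0,"z":0,"ax":0,"ay":0,"az":0,"claw":-1},
    {"x":0,"y":0,"z":0,"ax":0,"ay":0,"az":0,"claw":-1}
  ]
}}

```text
time_s: 9.6
position: [515.3, 124.9, 32.5]
tcp_rot: [3.141, -0.0, 1.511]
force: [-0.6, -1.3, 0.4]
opening: 42.0
grip_force: 36.7
```

>>> {"name": "servo_tool", "arguments": {
  "motion": [
    {"x":0,"y":0,"z":0,"ax":0,"ay":0,"az":0,"claw":0.5},
    {"x":0,"y":0,"z":0,"ax":0,"ay":0,"az":0,"claw":0.5},
    {"x":0,"y":0,"z":0,"ax":0,"ay":0,"az":0,"claw":0.5},
    {"x":0,"y":0,"z":-20,"ax":0,"ay":0,"az":0,"claw":0.5},
    {"x":0,"y":0,"z":-38,"ax":0,"ay":0,"az":0,"claw":0.6}
  ]
}}

```text
time_s: 10.02
position: [510.2, 124.3, 85.9]
tcp_rot: [-3.131, 0.003, 1.512]
force: [-0.2, -0.2, -0.3]
opening: 68.4
grip_force: 0.0
```

>>> {"name": "servo_tool", "arguments": {
  "motion": [
    {"x":0,"y":0,"z":-10,"ax":0,"ay":0,"az":0,"claw":0.7},
    {"x":0,"y":0,"z":0,"ax":0,"ay":0,"az":0,"claw":0.7}
  ]
}}

```text
time_s: 10.18
position: [518.6, 125.9, 104.5]
tcp_rot: [3.133, -0.002, 1.512]
force: [-0.3, 0.3, 1.1]
opening: 72.8
grip_force: 0.0
```

```bash
cat >> h.py <<'E'
def plan2(x,y,z,yaw):
    "pure turn total, then constant shift in tool axes at the new yaw"
    s=r.read_state();p=np.array(s["position"]);a=s["tcp_rot"][2];d=np.array([x,y,z])-p
    c,si=np.cos(yaw),np.sin(yaw);n=int(np.ceil(np.linalg.norm(d)/40))
    print("at",p,"az total",round(-wrap(yaw-a),3),"shift total",np.array([c*d[0]+si*d[1],si*d[0]-c*d[1],-d[2]]),"rows",n,"each",np.array([c*d[0]+si*d[1],si*d[0]-c*d[1],-d[2]])/n)
def bars(cam="scene"):
    r.snapshot(cam)
    for q in "abc":
        for d in r.place_of(cam,f"bar_{q}_center")[:4]: print(q,round(d["confidence"],2),w(cam,d["location"]))
E
python3 - <<'E'
from h import *
plan2(519,-395.5,90,2.406)
bars()
E
```

```text
at [518.61 125.93 104.54] az total -0.894 shift total [-350.18 -386.34   14.54] rows 14 each [-25.01 -27.6    1.04]
a 0.98 [ 517.71 -396.81   35.34]
b 0.96 [ 258.4  -351.56   26.51]
b 0.94 [ 351.64 -102.85   27.68]
b 0.82 [ 420.53 -327.09   31.18]
b 0.81 [ 808.14 -207.4    25.13]
c 0.76 [517.06 127.29  68.44]
c 0.66 [490.98 345.84   2.26]
c 0.2 [801.71 -44.91   2.93]
```

>>> {"name": "servo_tool", "arguments": {
  "motion": [
    {"x":0,"y":0,"z":0,"ax":0,"ay":0,"az":-0.112,"claw":0.7},
    {"x":0,"y":0,"z":0,"ax":0,"ay":0,"az":-0.112,"claw":0.7},
    {"x":0,"y":0,"z":0,"ax":0,"ay":0,"az":-0.112,"claw":0.7},
    {"x":0,"y":0,"z":0,"ax":0,"ay":0,"az":-0.112,"claw":0.7},
    {"x":0,"y":0,"z":0,"ax":0,"ay":0,"az":-0.112,"claw":0.7}
  ]
}}

```text
time_s: 10.8
position: [513.4, 124.8, 98.0]
tcp_rot: [-3.138, -0.001, 2.077]
force: [-0.3, -0.2, 0.6]
opening: 72.4
grip_force: 0.0
```

>>> {"name": "servo_tool", "arguments": {
  "motion": [
    {"x":0,"y":0,"z":0,"ax":0,"ay":0,"az":-0.112,"claw":0.7},
    {"x":0,"y":0,"z":0,"ax":0,"ay":0,"az":-0.112,"claw":0.7},
    {"x":0,"y":0,"z":0,"ax":0,"ay":0,"az":-0.11,"claw":0.7},
    {"x":-25,"y":-27.6,"z":1,"ax":0,"ay":0,"az":0,"claw":0.7},
    {"x":-25,"y":-27.6,"z":1,"ax":0,"ay":0,"az":0,"claw":0.7}
  ]
}}

```text
time_s: 11.22
position: [513.7, 51.3, 96.3]
tcp_rot: [-3.14, -0.002, 2.41]
force: [-0.9, -0.9, 0.3]
opening: 72.3
grip_force: 0.0
```

>>> {"name": "servo_tool", "arguments": {
  "motion": [
    {"x":-25,"y":-27.6,"z":1,"ax":0,"ay":0,"az":0,"claw":0.7},
    {"x":-25,"y":-27.6,"z":1,"ax":0,"ay":0,"az":0,"claw":0.7},
    {"x":-25,"y":-27.6,"z":1,"ax":0,"ay":0,"az":0,"claw":0.7},
    {"x":-25,"y":-27.6,"z":1,"ax":0,"ay":0,"az":0,"claw":0.7},
    {"x":-25,"y":-27.6,"z":1,"ax":0,"ay":0,"az":0,"claw":0.7}
  ]
}}

```text
time_s: 11.63
position: [513.2, -136.8, 91.1]
tcp_rot: [-3.14, -0.003, 2.406]
force: [0.9, 0.1, 0.8]
opening: 72.6
grip_force: 0.0
```

>>> {"name": "servo_tool", "arguments": {
  "motion": [
    {"x":-25,"y":-27.6,"z":1,"ax":0,"ay":0,"az":0,"claw":0.7},
    {"x":-25,"y":-27.6,"z":1,"ax":0,"ay":0,"az":0,"claw":0.7},
    {"x":-25,"y":-27.6,"z":1,"ax":0,"ay":0,"az":0,"claw":0.7},
    {"x":-25,"y":-27.6,"z":1,"ax":0,"ay":0,"az":0,"claw":0.7},
    {"x":-25,"y":-27.6,"z":1,"ax":0,"ay":0,"az":0,"claw":0.7}
  ]
}}

```text
time_s: 12.05
position: [513.4, -322.7, 85.8]
tcp_rot: [-3.141, -0.004, 2.406]
force: [0.4, 0.4, 0.6]
opening: 72.8
grip_force: 0.0
```

>>> {"name": "servo_tool", "arguments": {
  "motion": [
    {"x":-25,"y":-27.6,"z":1,"ax":0,"ay":0,"az":0,"claw":0.7},
    {"x":-25,"y":-27.6,"z":1,"ax":0,"ay":0,"az":0,"claw":0.7},
    {"x":0,"y":0,"z":0,"ax":0,"ay":0,"az":0,"claw":0.7},
    {"x":0,"y":0,"z":0,"ax":0,"ay":0,"az":0,"claw":0.7},
    {"x":0,"y":0,"z":0,"ax":0,"ay":0,"az":0,"claw":0.7}
  ]
}}

```text
time_s: 12.47
position: [513.8, -395.1, 84.0]
tcp_rot: [3.141, -0.004, 2.405]
force: [-0.1, -0.4, -0.0]
opening: 72.7
grip_force: 0.0
```

Run:
```python
from h import *
plan2(518.5,-396,0,2.406)
snap("scene","s6",(90,120,240,250),5)
```

```text
at [ 513.77 -395.06   83.98] az total -0.001 shift total [-4.14  2.48 83.98] rows 3 each [-1.38  0.83 27.99]
```

View pics/s6.png

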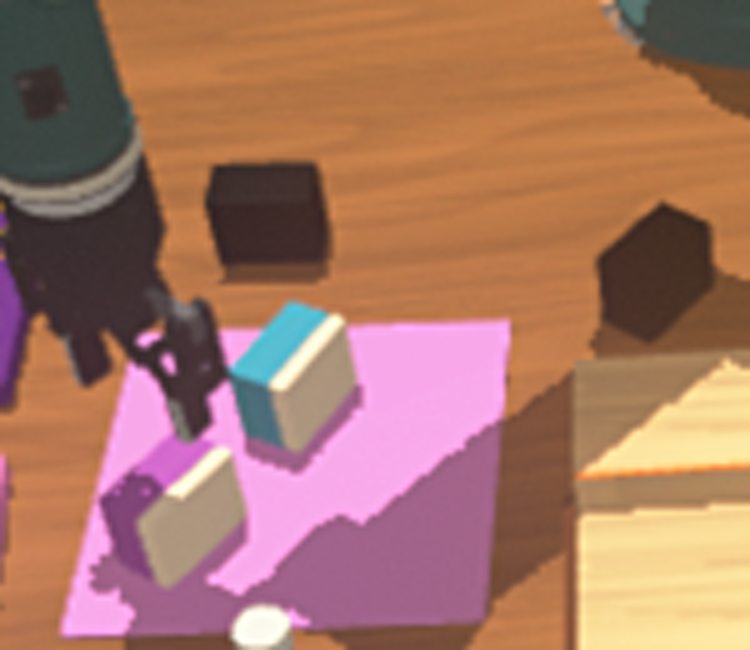

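The open fingers stand above the purple bar, which is at about (180,510) in the crop. I go down and grip.

>>> {"name": "servo_tool", "arguments": {
  "motion": [
    {"x":-4,"y":2.5,"z":25,"ax":0,"ay":0,"az":0,"claw":0.7},
    {"x":0,"y":0,"z":25,"ax":0,"ay":0,"az":0,"claw":0.7},
    {"x":0,"y":0,"z":20,"ax":0,"ay":0,"az":0,"claw":0.7},
    {"x":0,"y":0,"z":10,"ax":0,"ay":0,"az":0,"claw":0.7},
    {"x":0,"y":0,"z":4,"ax":0,"ay":0,"az":0,"claw":0.7}
  ]
}}

```text
time_s: 12.93
position: [518.2, -394.0, -0.6]
tcp_rot: [-3.141, -0.005, 2.408]
force: [-0.4, -0.1, 0.2]
opening: 72.6
grip_force: 0.0
```

>>> {"name": "servo_tool", "arguments": {
  "motion": [
    {"x":0,"y":0,"z":0,"ax":0,"ay":0,"az":0,"claw":0.7},
    {"x":0,"y":0,"z":0,"ax":0,"ay":0,"az":0,"claw":-1},
    {"x":0,"y":0,"z":0,"ax":0,"ay":0,"az":0,"claw":-1},
    {"x":0,"y":0,"z":0,"ax":0,"ay":0,"az":0,"claw":-1},
    {"x":0,"y":0,"z":0,"ax":0,"ay":0,"az":0,"claw":-1}
  ]
}}

```text
time_s: 13.35
position: [521.1, -398.1, 4.2]
tcp_rot: [3.141, 0.003, 2.406]
force: [0.8, 0.7, 4.4]
opening: 42.3
grip_force: 35.8
```

>>> {"name": "servo_tool", "arguments": {
  "motion": [
    {"x":0,"y":0,"z":0,"ax":0,"ay":0,"az":0,"claw":-1},
    {"x":0,"y":0,"z":0,"ax":0,"ay":0,"az":0,"claw":-1}
  ]
}}

```text
time_s: 13.52
position: [521.1, -398.1, 4.2]
tcp_rot: [3.141, 0.003, 2.406]
force: [1.1, 0.7, 6.0]
opening: 42.1
grip_force: 36.0
```

>>> {"name": "servo_tool", "arguments": {
  "motion": [
    {"x":0,"y":0,"z":-30,"ax":0,"ay":0,"az":0,"claw":-1},
    {"x":0,"y":0,"z":-40,"ax":0,"ay":0,"az":0,"claw":-1},
    {"x":0,"y":0,"z":-20,"ax":0,"ay":0,"az":0.11,"claw":-1},
    {"x":0,"y":0,"z":0,"ax":0,"ay":0,"az":0.11,"claw":-1},
    {"x":0,"y":0,"z":0,"ax":0,"ay":0,"az":0.11,"claw":-1}
  ]
}}

```text
time_s: 13.93
position: [521.0, -398.4, 95.1]
tcp_rot: [3.14, 0.005, 2.07]
force: [0.8, -0.0, -2.6]
opening: 41.8
grip_force: 35.7
```

>>> {"name": "servo_tool", "arguments": {
  "motion": [
    {"x":0,"y":0,"z":0,"ax":0,"ay":0,"az":0.11,"claw":-1},
    {"x":0,"y":0,"z":0,"ax":0,"ay":0,"az":0.11,"claw":-1},
    {"x":0,"y":0,"z":0,"ax":0,"ay":0,"az":0.11,"claw":-1},
    {"x":0,"y":0,"z":0,"ax":0,"ay":0,"az":0.11,"claw":-1},
    {"x":0,"y":0,"z":0,"ax":0,"ay":0,"az":0.12,"claw":-1}
  ]
}}

```text
time_s: 14.35
position: [519.1, -396.8, 91.6]
tcp_rot: [-3.141, -0.001, 1.51]
force: [0.3, 0.6, -2.3]
opening: 42.0
grip_force: 35.7
```

>>> {"name": "servo_tool", "arguments": {
  "motion": [
    {"x":0,"y":0,"z":0,"ax":0,"ay":0,"az":0,"claw":-1},
    {"x":0,"y":0,"z":0,"ax":0,"ay":0,"az":0,"claw":-1}
  ]
}}

```text
time_s: 14.52
position: [519.3, -396.9, 91.8]
tcp_rot: [-3.141, -0.0, 1.519]
force: [0.6, -0.7, -1.2]
opening: 41.8
grip_force: 35.7
```

Run:
```python
from h import *
print(r.read_state()["force"],r.read_state()["tcp_rot"])
plan2(508.6,14.9,88,1.516)
```

```text
[ 0.64 -0.73 -1.2 ] [-3.14 -0.    1.52]
at [ 519.32 -396.88   91.78] az total 0.003 shift total [410.57 -33.25   3.78] rows 11 each [37.32 -3.02  0.34]
```

>>> {"name": "servo_tool", "arguments": {
  "motion": [
    {"x":37.3,"y":-3,"z":0,"ax":0,"ay":0,"az":0,"claw":-1},
    {"x":37.3,"y":-3,"z":0,"ax":0,"ay":0,"az":0,"claw":-1},
    {"x":37.3,"y":-3,"z":0,"ax":0,"ay":0,"az":0,"claw":-1},
    {"x":37.3,"y":-3,"z":0,"ax":0,"ay":0,"az":0,"claw":-1},
    {"x":37.3,"y":-3,"z":0,"ax":0,"ay":0,"az":0,"claw":-1}
  ]
}}

```text
time_s: 14.93
position: [514.5, -208.5, 92.1]
tcp_rot: [-3.142, -0.0, 1.518]
force: [0.6, 0.3, -1.5]
opening: 41.8
grip_force: 35.7
```

>>> {"name": "servo_tool", "arguments": {
  "motion": [
    {"x":37.3,"y":-3,"z":0,"ax":0,"ay":0,"az":0,"claw":-1},
    {"x":37.3,"y":-3,"z":0,"ax":0,"ay":0,"az":0,"claw":-1},
    {"x":37.3,"y":-3,"z":0,"ax":0,"ay":0,"az":0,"claw":-1},
    {"x":37.3,"y":-3,"z":0,"ax":0,"ay":0,"az":0,"claw":-1},
    {"x":37.3,"y":-3,"z":0,"ax":0,"ay":0,"az":0,"claw":-1}
  ]
}}

```text
time_s: 15.35
position: [509.8, -21.3, 92.4]
tcp_rot: [3.141, -0.0, 1.519]
force: [0.4, 0.4, -0.4]
opening: 42.2
grip_force: 35.7
```

>>> {"name": "servo_tool", "arguments": {
  "motion": [
    {"x":37.3,"y":-3,"z":0,"ax":0,"ay":0,"az":0,"claw":-1},
    {"x":0,"y":0,"z":20,"ax":0,"ay":0,"az":0,"claw":-1},
    {"x":0,"y":0,"z":20,"ax":0,"ay":0,"az":0,"claw":-1},
    {"x":0,"y":0,"z":5,"ax":0,"ay":0,"az":0,"claw":-1},
    {"x":0,"y":0,"z":0,"ax":0,"ay":0,"az":0,"claw":-1}
  ]
}}

```text
time_s: 15.77
position: [507.0, 14.6, 45.3]
tcp_rot: [-3.137, 0.0, 1.518]
force: [-0.6, -0.2, -1.9]
opening: 41.8
grip_force: 35.6
```

>>> {"name": "servo_tool", "arguments": {
  "motion": [
    {"x":0,"y":0,"z":2,"ax":0,"ay":0,"az":0,"claw":-1},
    {"x":0,"y":0,"z":2,"ax":0,"ay":0,"az":0,"claw":-1},
    {"x":0,"y":0,"z":0,"ax":0,"ay":0,"az":0,"claw":-1},
    {"x":0,"y":0,"z":0,"ax":0,"ay":0,"az":0,"claw":-1}
  ]
}}

```text
time_s: 16.1
position: [510.1, 13.9, 44.0]
tcp_rot: [3.14, -0.0, 1.515]
force: [0.3, 1.1, -1.7]
opening: 42.2
grip_force: 35.6
```

>>> {"name": "servo_tool", "arguments": {
  "motion": [
    {"x":0,"y":0,"z":2,"ax":0,"ay":0,"az":0,"claw":-1},
    {"x":0,"y":0,"z":2,"ax":0,"ay":0,"az":0,"claw":-1},
    {"x":0,"y":0,"z":0,"ax":0,"ay":0,"az":0,"claw":-1},
    {"x":0,"y":0,"z":0,"ax":0,"ay":0,"az":0,"claw":-1}
  ]
}}

```text
time_s: 16.43
position: [509.1, 14.4, 39.0]
tcp_rot: [-3.141, -0.0, 1.516]
force: [-0.1, -0.4, -1.4]
opening: 41.8
grip_force: 35.6
```

>>> {"name": "servo_tool", "arguments": {
  "motion": [
    {"x":0,"y":0,"z":1,"ax":0,"ay":0,"az":0,"claw":-1},
    {"x":0,"y":0,"z":1,"ax":0,"ay":0,"az":0,"claw":-1},
    {"x":0,"y":0,"z":0,"ax":0,"ay":0,"az":0,"claw":-1},
    {"x":0,"y":0,"z":0,"ax":0,"ay":0,"az":0,"claw":-1}
  ]
}}

```text
time_s: 16.77
position: [509.2, 14.5, 37.1]
tcp_rot: [-3.141, 0.0, 1.516]
force: [0.1, 0.9, -1.4]
opening: 42.0
grip_force: 35.6
```

>>> {"name": "servo_tool", "arguments": {
  "motion": [
    {"x":0,"y":0,"z":1,"ax":0,"ay":0,"az":0,"claw":-1},
    {"x":0,"y":0,"z":1,"ax":0,"ay":0,"az":0,"claw":-1},
    {"x":0,"y":0,"z":0,"ax":0,"ay":0,"az":0,"claw":-1},
    {"x":0,"y":0,"z":0,"ax":0,"ay":0,"az":0,"claw":-1}
  ]
}}

```text
time_s: 17.1
position: [509.6, 14.6, 36.2]
tcp_rot: [3.141, -0.0, 1.516]
force: [-2.8, 0.2, 5.2]
opening: 41.8
grip_force: 36.1
```

>>> {"name": "servo_tool", "arguments": {
  "motion": [
    {"x":0,"y":0,"z":0,"ax":0,"ay":0,"az":0,"claw":0.5},
    {"x":0,"y":0,"z":0,"ax":0,"ay":0,"az":0,"claw":0.5},
    {"x":0,"y":0,"z":0,"ax":0,"ay":0,"az":0,"claw":0.5},
    {"x":0,"y":0,"z":-20,"ax":0,"ay":0,"az":0,"claw":0.5},
    {"x":0,"y":0,"z":-38,"ax":0,"ay":0,"az":0,"claw":0.6}
  ]
}}

```text
time_s: 17.52
position: [504.5, 14.5, 88.8]
tcp_rot: [-3.131, 0.0, 1.516]
force: [-0.2, 0.7, -1.0]
opening: 68.7
grip_force: 0.0
```

>>> {"name": "servo_tool", "arguments": {
  "motion": [
    {"x":0,"y":0,"z":-5,"ax":0,"ay":0,"az":-0.115,"claw":0.7},
    {"x":0,"y":0,"z":0,"ax":0,"ay":0,"az":-0.115,"claw":0.7},
    {"x":0,"y":0,"z":0,"ax":0,"ay":0,"az":-0.115,"claw":0.7},
    {"x":0,"y":0,"z":0,"ax":0,"ay":0,"az":-0.115,"claw":0.7},
    {"x":0,"y":0,"z":0,"ax":0,"ay":0,"az":-0.115,"claw":0.7}
  ]
}}

```text
time_s: 17.93
position: [509.4, 14.4, 98.3]
tcp_rot: [3.141, 0.0, 2.096]
force: [-0.8, -1.0, -0.2]
opening: 72.9
grip_force: 0.0
```

>>> {"name": "servo_tool", "arguments": {
  "motion": [
    {"x":0,"y":0,"z":0,"ax":0,"ay":0,"az":-0.115,"claw":0.7},
    {"x":0,"y":0,"z":0,"ax":0,"ay":0,"az":-0.115,"claw":0.7},
    {"x":0,"y":0,"z":0,"ax":0,"ay":0,"az":-0.115,"claw":0.7},
    {"x":0,"y":0,"z":0,"ax":0,"ay":0,"az":-0.11,"claw":0.7},
    {"x":0,"y":0,"z":0,"ax":0,"ay":0,"az":0,"claw":0.7}
  ]
}}

```text
time_s: 18.35
position: [509.3, 14.4, 98.0]
tcp_rot: [-3.142, -0.0, 2.548]
force: [0.5, -0.2, -0.2]
opening: 72.7
grip_force: 0.0
```

Run:
```python
from h import *
bars()
plan2(420.5,-329.5,90,2.546); print(r.read_state()["tcp_rot"])
```

```text
a 0.56 [509.45  15.9   65.3 ]
a 0.31 [727.84 357.19   0.49]
b 0.91 [ 351.12 -102.88   23.37]
b 0.79 [ 421.44 -330.15   32.52]
b 0.75 [ 810.84 -208.     27.6 ]
b 0.69 [ 256.96 -352.05   26.17]
c 0.88 [517.   128.41  65.12]
at [509.3   14.43  98.11] az total -0.003 shift total [-119.43 -334.52    8.11] rows 9 each [-13.27 -37.17   0.9 ]
[-3.14 -0.    2.54]
```

>>> {"name": "servo_tool", "arguments": {
  "motion": [
    {"x":-13.3,"y":-37.2,"z":1,"ax":0,"ay":0,"az":0,"claw":0.7},
    {"x":-13.3,"y":-37.2,"z":1,"ax":0,"ay":0,"az":0,"claw":0.7},
    {"x":-13.3,"y":-37.2,"z":1,"ax":0,"ay":0,"az":0,"claw":0.7},
    {"x":-13.3,"y":-37.2,"z":1,"ax":0,"ay":0,"az":0,"claw":0.7},
    {"x":-13.3,"y":-37.2,"z":1,"ax":0,"ay":0,"az":0,"claw":0.7}
  ]
}}

```text
time_s: 18.97
position: [459.5, -178.3, 93.3]
tcp_rot: [3.141, 0.001, 2.545]
force: [0.5, -1.2, 0.3]
opening: 72.9
grip_force: 0.0
```

>>> {"name": "servo_tool", "arguments": {
  "motion": [
    {"x":-13.3,"y":-37.2,"z":1,"ax":0,"ay":0,"az":0,"claw":0.7},
    {"x":-13.3,"y":-37.2,"z":1,"ax":0,"ay":0,"az":0,"claw":0.7},
    {"x":-13.3,"y":-37.2,"z":1,"ax":0,"ay":0,"az":0,"claw":0.7},
    {"x":-13.3,"y":-37.2,"z":1,"ax":0,"ay":0,"az":0,"claw":0.7},
    {"x":0,"y":0,"z":0,"ax":0,"ay":0,"az":0,"claw":0.7}
  ]
}}

```text
time_s: 19.38
position: [419.4, -336.4, 89.8]
tcp_rot: [-3.139, 0.003, 2.539]
force: [0.8, -0.5, 0.8]
opening: 72.9
grip_force: 0.0
```

>>> {"name": "servo_tool", "arguments": {
  "motion": [
    {"x":0,"y":0,"z":0,"ax":0,"ay":0,"az":0,"claw":0.7},
    {"x":0,"y":0,"z":0,"ax":0,"ay":0,"az":0,"claw":0.7}
  ]
}}

```text
time_s: 19.55
position: [420.2, -329.5, 88.9]
tcp_rot: [3.141, -0.001, 2.544]
force: [-0.1, 0.5, -0.3]
opening: 72.4
grip_force: 0.0
```

Run:
```python
from h import *
plan2(420.5,-330,7,2.546)
```

```text
at [ 420.18 -329.55   88.87] az total -0.002 shift total [-0.52 -0.19 81.87] rows 3 each [-0.17 -0.06 27.29]
```

>>> {"name": "servo_tool", "arguments": {
  "motion": [
    {"x":0,"y":0,"z":25,"ax":0,"ay":0,"az":0,"claw":0.7},
    {"x":0,"y":0,"z":25,"ax":0,"ay":0,"az":0,"claw":0.7},
    {"x":0,"y":0,"z":20,"ax":0,"ay":0,"az":0,"claw":0.7},
    {"x":0,"y":0,"z":8,"ax":0,"ay":0,"az":0,"claw":0.7},
    {"x":0,"y":0,"z":4,"ax":0,"ay":0,"az":0,"claw":0.7}
  ]
}}

```text
time_s: 19.97
position: [419.7, -327.3, 5.4]
tcp_rot: [3.141, -0.004, 2.547]
force: [0.6, 0.5, 0.1]
opening: 72.7
grip_force: 0.0
```

>>> {"name": "servo_tool", "arguments": {
  "motion": [
    {"x":0,"y":0,"z":0,"ax":0,"ay":0,"az":0,"claw":0.7},
    {"x":0,"y":0,"z":0,"ax":0,"ay":0,"az":0,"claw":-1},
    {"x":0,"y":0,"z":0,"ax":0,"ay":0,"az":0,"claw":-1},
    {"x":0,"y":0,"z":0,"ax":0,"ay":0,"az":0,"claw":-1},
    {"x":0,"y":0,"z":0,"ax":0,"ay":0,"az":0,"claw":-1}
  ]
}}

```text
time_s: 20.38
position: [421.9, -330.9, 8.9]
tcp_rot: [-3.141, 0.003, 2.546]
force: [0.1, 1.7, 4.4]
opening: 41.8
grip_force: 36.1
```

>>> {"name": "servo_tool", "arguments": {
  "motion": [
    {"x":0,"y":0,"z":0,"ax":0,"ay":0,"az":0,"claw":-1},
    {"x":0,"y":0,"z":0,"ax":0,"ay":0,"az":0,"claw":-1}
  ]
}}

```text
time_s: 20.55
position: [421.9, -330.9, 8.9]
tcp_rot: [-3.142, 0.003, 2.546]
force: [1.0, 0.5, 6.1]
opening: 41.9
grip_force: 36.3
```

>>> {"name": "servo_tool", "arguments": {
  "motion": [
    {"x":0,"y":0,"z":-30,"ax":0,"ay":0,"az":0,"claw":-1},
    {"x":0,"y":0,"z":-40,"ax":0,"ay":0,"az":0,"claw":-1},
    {"x":0,"y":0,"z":-20,"ax":0,"ay":0,"az":0.114,"claw":-1},
    {"x":0,"y":0,"z":0,"ax":0,"ay":0,"az":0.114,"claw":-1},
    {"x":0,"y":0,"z":0,"ax":0,"ay":0,"az":0.114,"claw":-1}
  ]
}}

```text
time_s: 20.97
position: [421.8, -331.2, 99.8]
tcp_rot: [3.141, 0.005, 2.198]
force: [-1.4, 0.5, -2.0]
opening: 41.5
grip_force: 36.1
```

>>> {"name": "servo_tool", "arguments": {
  "motion": [
    {"x":0,"y":0,"z":0,"ax":0,"ay":0,"az":0.114,"claw":-1},
    {"x":0,"y":0,"z":0,"ax":0,"ay":0,"az":0.114,"claw":-1},
    {"x":0,"y":0,"z":0,"ax":0,"ay":0,"az":0.114,"claw":-1},
    {"x":0,"y":0,"z":0,"ax":0,"ay":0,"az":0.114,"claw":-1},
    {"x":0,"y":0,"z":0,"ax":0,"ay":0,"az":0.114,"claw":-1}
  ]
}}

```text
time_s: 21.38
position: [420.0, -329.7, 96.9]
tcp_rot: [-3.141, -0.0, 1.628]
force: [-0.2, 1.0, -0.4]
opening: 41.8
grip_force: 36.1
```

>>> {"name": "servo_tool", "arguments": {
  "motion": [
    {"x":0,"y":0,"z":0,"ax":0,"ay":0,"az":0.118,"claw":-1},
    {"x":0,"y":0,"z":0,"ax":0,"ay":0,"az":0,"claw":-1},
    {"x":0,"y":0,"z":0,"ax":0,"ay":0,"az":0,"claw":-1}
  ]
}}

```text
time_s: 21.63
position: [420.1, -329.7, 96.9]
tcp_rot: [-3.141, -0.0, 1.519]
force: [0.6, -0.0, -1.1]
opening: 41.7
grip_force: 36.1
```

Run:
```python
from h import *
print(r.read_state()["force"],r.read_state()["tcp_rot"])
plan2(502.5,-94.9,90,1.516)
```

```text
[ 0.61 -0.03 -1.06] [-3.14 -0.    1.52]
at [ 420.15 -329.69   96.93] az total 0.003 shift total [238.95  69.37   6.93] rows 7 each [34.14  9.91  0.99]
```

>>> {"name": "servo_tool", "arguments": {
  "motion": [
    {"x":34.1,"y":9.9,"z":0,"ax":0,"ay":0,"az":0,"claw":-1},
    {"x":34.1,"y":9.9,"z":0,"ax":0,"ay":0,"az":0,"claw":-1},
    {"x":34.1,"y":9.9,"z":0,"ax":0,"ay":0,"az":0,"claw":-1},
    {"x":34.1,"y":9.9,"z":0,"ax":0,"ay":0,"az":0,"claw":-1},
    {"x":34.1,"y":9.9,"z":0,"ax":0,"ay":0,"az":0,"claw":-1}
  ]
}}

```text
time_s: 22.05
position: [479.4, -161.0, 97.2]
tcp_rot: [3.141, 0.0, 1.518]
force: [0.6, -0.3, -1.5]
opening: 41.8
grip_force: 36.0
```

>>> {"name": "servo_tool", "arguments": {
  "motion": [
    {"x":34.1,"y":9.9,"z":0,"ax":0,"ay":0,"az":0,"claw":-1},
    {"x":34.1,"y":9.9,"z":0,"ax":0,"ay":0,"az":0,"claw":-1},
    {"x":0,"y":0,"z":20,"ax":0,"ay":0,"az":0,"claw":-1},
    {"x":0,"y":0,"z":20,"ax":0,"ay":0,"az":0,"claw":-1},
    {"x":0,"y":0,"z":7,"ax":0,"ay":0,"az":0,"claw":-1}
  ]
}}

```text
time_s: 22.47
position: [501.0, -93.9, 47.8]
tcp_rot: [-3.138, -0.001, 1.521]
force: [-1.6, 0.1, -1.8]
opening: 41.5
grip_force: 35.9
```

>>> {"name": "servo_tool", "arguments": {
  "motion": [
    {"x":0,"y":0,"z":2,"ax":0,"ay":0,"az":0,"claw":-1},
    {"x":0,"y":0,"z":2,"ax":0,"ay":0,"az":0,"claw":-1},
    {"x":0,"y":0,"z":0,"ax":0,"ay":0,"az":0,"claw":-1},
    {"x":0,"y":0,"z":0,"ax":0,"ay":0,"az":0,"claw":-1}
  ]
}}

```text
time_s: 22.8
position: [503.6, -96.0, 47.1]
tcp_rot: [3.14, 0.0, 1.515]
force: [-0.2, 0.4, -1.5]
opening: 41.9
grip_force: 35.9
```

>>> {"name": "servo_tool", "arguments": {
  "motion": [
    {"x":0,"y":0,"z":2,"ax":0,"ay":0,"az":0,"claw":-1},
    {"x":0,"y":0,"z":2,"ax":0,"ay":0,"az":0,"claw":-1},
    {"x":0,"y":0,"z":0,"ax":0,"ay":0,"az":0,"claw":-1},
    {"x":0,"y":0,"z":0,"ax":0,"ay":0,"az":0,"claw":-1}
  ]
}}

```text
time_s: 23.13
position: [502.8, -95.4, 42.3]
tcp_rot: [3.142, -0.0, 1.516]
force: [0.2, -0.2, -2.2]
opening: 41.5
grip_force: 35.9
```

>>> {"name": "servo_tool", "arguments": {
  "motion": [
    {"x":0,"y":0,"z":1,"ax":0,"ay":0,"az":0,"claw":-1},
    {"x":0,"y":0,"z":1,"ax":0,"ay":0,"az":0,"claw":-1},
    {"x":0,"y":0,"z":0,"ax":0,"ay":0,"az":0,"claw":-1},
    {"x":0,"y":0,"z":0,"ax":0,"ay":0,"az":0,"claw":-1}
  ]
}}

```text
time_s: 23.47
position: [503.1, -95.3, 40.9]
tcp_rot: [3.141, 0.0, 1.516]
force: [-3.0, 0.7, 5.0]
opening: 41.5
grip_force: 36.4
```

>>> {"name": "servo_tool", "arguments": {
  "motion": [
    {"x":0,"y":0,"z":0,"ax":0,"ay":0,"az":0,"claw":0.5},
    {"x":0,"y":0,"z":0,"ax":0,"ay":0,"az":0,"claw":0.5},
    {"x":0,"y":0,"z":0,"ax":0,"ay":0,"az":0,"claw":0.5},
    {"x":0,"y":0,"z":-20,"ax":0,"ay":0,"az":0,"claw":0.5},
    {"x":0,"y":0,"z":-38,"ax":0,"ay":0,"az":0,"claw":0.5}
  ]
}}

```text
time_s: 23.88
position: [498.1, -94.2, 93.6]
tcp_rot: [-3.131, -0.002, 1.516]
force: [1.1, -0.2, 0.3]
opening: 64.2
grip_force: 0.0
```

>>> {"name": "servo_tool", "arguments": {
  "motion": [
    {"x":0,"y":0,"z":-38,"ax":0,"ay":0,"az":0,"claw":-1},
    {"x":0,"y":-40,"z":0,"ax":0,"ay":0,"az":0,"claw":-1},
    {"x":0,"y":-30,"z":0,"ax":0,"ay":0,"az":0,"claw":-1},
    {"x":0,"y":0,"z":0,"ax":0,"ay":0,"az":0,"claw":-1},
    {"x":0,"y":0,"z":0,"ax":0,"ay":0,"az":0,"claw":-1}
  ]
}}

```text
time_s: 24.3
position: [431.6, -91.3, 135.9]
tcp_rot: [3.141, -0.0, 1.515]
force: [0.7, -0.2, 0.2]
opening: 3.2
grip_force: 0.0
```

Run:
```python
from h import *
bars(); snap("scene","s7",(180,120,380,270),4)
s=r.read_state();print(s["position"],s["opening"])
```

```text
a 0.88 [511.1   17.37  66.29]
a 0.43 [488.84 345.45   0.64]
b 0.83 [ 353.43 -101.4    27.67]
b 0.82 [ 256.3  -352.76   28.71]
b 0.6 [ 809.52 -208.21   25.76]
b 0.56 [504.55 -90.33  63.92]
c 0.98 [515.14 127.37  67.81]
c 0.68 [511.64  17.19  65.15]
c 0.66 [489.88 347.76  51.62]
[433.89 -91.62 136.18] 0.143504003347771
```

View pics/s7.png

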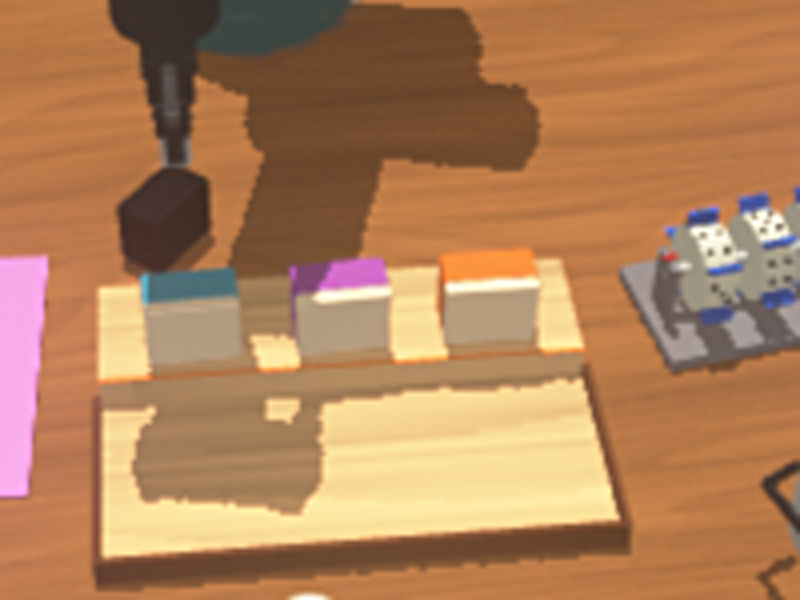

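Run:
```python
from h import *
p=r.read_state()["position"]
for z in (100,120,140,160,180): print(z,(np.array(pix("scene",(p[0],p[1],z)))-[180,120])*4)
im=r.snapshot("top");cv2.imwrite("pics/t8.png",cv2.resize(im[150:300,190:340][...,::-1],None,fx=4,fy=4,interpolation=cv2.INTER_CUBIC))
for z in (120,140,160): print(z,(np.array(pix("top",(p[0],p[1],z)))-[190,150])*4)
```

```text
100 [180.27 215.39]
120 [178.71 195.31]
140 [177.11 174.81]
160 [175.48 153.87]
180 [173.82 132.48]
120 [424.85 361.98]
140 [428.06 358.49]
160 [431.41 354.87]
```

View pics/t8.png

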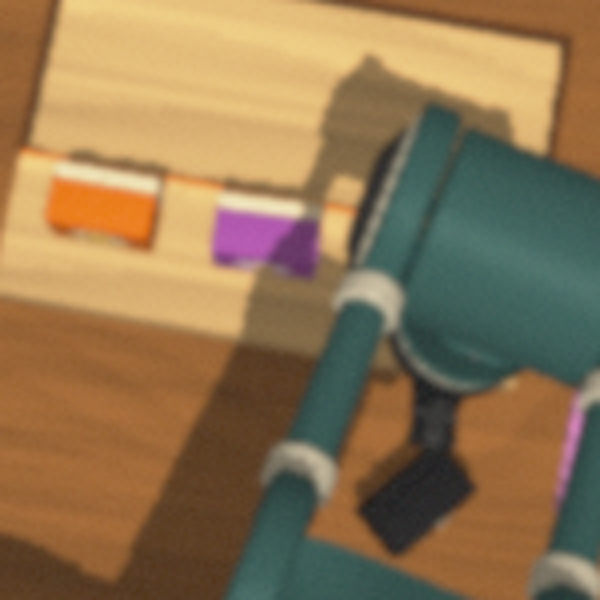

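Run:
```python
from h import *
for v in (430,450):
  for z in (60,80,100,120,140): print(v,z,ray("top",190+430/4,150+v/4,z),ray("scene",180+177/4,120+165/4,z))
s=r.read_state();print(s["position"],s["joint_positions"],s["tcp_rot"])
```

```text
430 60 [ 397.3  -104.75   60.  ] [327.81 -87.06  60.  ]
430 80 [ 395.75 -102.88   80.  ] [351.55 -87.97  80.  ]
430 100 [ 394.2  -101.01  100.  ] [375.3  -88.89 100.  ]
430 120 [392.66 -99.14 120.  ] [399.04 -89.8  120.  ]
430 140 [391.11 -97.27 140.  ] [422.78 -90.72 140.  ]
450 60 [ 384.48 -106.08   60.  ] [327.81 -87.06  60.  ]
450 80 [ 383.17 -104.19   80.  ] [351.55 -87.97  80.  ]
450 100 [ 381.86 -102.29  100.  ] [375.3  -88.89 100.  ]
450 120 [ 380.56 -100.4   120.  ] [399.04 -89.8  120.  ]
450 140 [379.25 -98.5  140.  ] [422.78 -90.72 140.  ]
[433.79 -91.58 136.1 ] [-0.26 -0.12  2.16  0.    1.1  -0.21] [-3.14 -0.    1.52]
```

All three bars stand on the ledge with their cream backs to the step. The picture shows teal at (192,320), purple at (345,310) and orange at (490,300). To get the exact tip height, I touch the ledge behind the teal bar.

>>> {"name": "servo_tool", "arguments": {
  "motion": [
    {"x":0,"y":24,"z":0,"ax":0,"ay":0,"az":0,"claw":-1},
    {"x":0,"y":0,"z":30,"ax":0,"ay":0,"az":0,"claw":-1},
    {"x":0,"y":0,"z":30,"ax":0,"ay":0,"az":0,"claw":-1},
    {"x":0,"y":0,"z":25,"ax":0,"ay":0,"az":0,"claw":-1},
    {"x":0,"y":0,"z":10,"ax":0,"ay":0,"az":0,"claw":-1}
  ]
}}

```text
time_s: 25.02
position: [454.4, -92.0, 37.4]
tcp_rot: [-3.135, -0.001, 1.516]
force: [-0.6, 0.6, -0.2]
opening: -0.1
grip_force: 0.0
```

>>> {"name": "servo_tool", "arguments": {
  "motion": [
    {"x":0,"y":0,"z":3,"ax":0,"ay":0,"az":0,"claw":-1},
    {"x":0,"y":0,"z":3,"ax":0,"ay":0,"az":0,"claw":-1},
    {"x":0,"y":0,"z":0,"ax":0,"ay":0,"az":0,"claw":-1},
    {"x":0,"y":0,"z":0,"ax":0,"ay":0,"az":0,"claw":-1}
  ]
}}

```text
time_s: 25.35
position: [458.4, -93.2, 36.6]
tcp_rot: [3.139, 0.001, 1.516]
force: [0.4, 0.2, -0.1]
opening: 0.2
grip_force: 0.0
```

>>> {"name": "servo_tool", "arguments": {
  "motion": [
    {"x":0,"y":0,"z":3,"ax":0,"ay":0,"az":0,"claw":-1},
    {"x":0,"y":0,"z":3,"ax":0,"ay":0,"az":0,"claw":-1},
    {"x":0,"y":0,"z":0,"ax":0,"ay":0,"az":0,"claw":-1},
    {"x":0,"y":0,"z":0,"ax":0,"ay":0,"az":0,"claw":-1}
  ]
}}

```text
time_s: 25.68
position: [457.1, -92.9, 29.5]
tcp_rot: [3.141, 0.0, 1.516]
force: [1.3, -0.0, 0.2]
opening: 0.1
grip_force: 0.2
```

>>> {"name": "servo_tool", "arguments": {
  "motion": [
    {"x":0,"y":0,"z":3,"ax":0,"ay":0,"az":0,"claw":-1},
    {"x":0,"y":0,"z":3,"ax":0,"ay":0,"az":0,"claw":-1},
    {"x":0,"y":0,"z":0,"ax":0,"ay":0,"az":0,"claw":-1},
    {"x":0,"y":0,"z":0,"ax":0,"ay":0,"az":0,"claw":-1}
  ]
}}

```text
time_s: 26.02
position: [457.8, -93.0, 28.5]
tcp_rot: [3.141, 0.0, 1.516]
force: [-19.5, 3.9, 42.8]
opening: -0.2
grip_force: 19.2
```

>>> {"name": "servo_tool", "arguments": {
  "motion": [
    {"x":0,"y":0,"z":-10,"ax":0,"ay":0,"az":0,"claw":-1},
    {"x":0,"y":0,"z":-14,"ax":0,"ay":0,"az":0,"claw":-1},
    {"x":0,"y":0,"z":0,"ax":0,"ay":0,"az":0,"claw":-1},
    {"x":0,"y":0,"z":0,"ax":0,"ay":0,"az":0,"claw":-1}
  ]
}}

```text
time_s: 26.35
position: [457.8, -93.0, 47.9]
tcp_rot: [3.139, 0.0, 1.516]
force: [-0.6, -0.5, -0.9]
opening: 0.0
grip_force: 0.0
```

>>> {"name": "servo_tool", "arguments": {
  "motion": [
    {"x":0,"y":6,"z":0,"ax":0,"ay":0,"az":0,"claw":-1},
    {"x":0,"y":6,"z":0,"ax":0,"ay":0,"az":0,"claw":-1},
    {"x":0,"y":6,"z":0,"ax":0,"ay":0,"az":0,"claw":-1},
    {"x":0,"y":6,"z":0,"ax":0,"ay":0,"az":0,"claw":-1},
    {"x":0,"y":6,"z":0,"ax":0,"ay":0,"az":0,"claw":-1}
  ]
}}

```text
time_s: 26.77
position: [487.2, -94.4, 46.5]
tcp_rot: [-3.14, -0.0, 1.516]
force: [-1.5, 0.7, 0.5]
opening: 0.0
grip_force: 0.5
```

Run:
```python
from h import *
bars(); s=r.read_state();print(s["position"],s["force"])
```

```text
a 0.97 [509.27  17.04  67.21]
b 0.8 [ 811.75 -207.22   28.37]
b 0.7 [520.38 -93.09  67.04]
b 0.64 [ 256.66 -354.63   27.51]
b 0.62 [ 349.36 -102.31   26.06]
c 0.94 [514.99 130.22  67.81]
c 0.19 [542.16  17.37   1.82]
[486.99 -94.42  46.88] [-1.01 -0.14 -0.04]
```

>>> {"name": "servo_tool", "arguments": {
  "motion": [
    {"x":0,"y":4,"z":0,"ax":0,"ay":0,"az":0,"claw":-1},
    {"x":0,"y":4,"z":0,"ax":0,"ay":0,"az":0,"claw":-1},
    {"x":0,"y":4,"z":0,"ax":0,"ay":0,"az":0,"claw":-1},
    {"x":0,"y":2,"z":0,"ax":0,"ay":0,"az":0,"claw":-1},
    {"x":0,"y":2,"z":0,"ax":0,"ay":0,"az":0,"claw":-1}
  ]
}}

```text
time_s: 27.38
position: [503.5, -95.4, 47.4]
tcp_rot: [3.141, 0.0, 1.516]
force: [-0.4, 0.5, 0.1]
opening: 0.1
grip_force: 0.1
```

>>> {"name": "servo_tool", "arguments": {
  "motion": [
    {"x":0,"y":2,"z":0,"ax":0,"ay":0,"az":0,"claw":-1},
    {"x":0,"y":2,"z":0,"ax":0,"ay":0,"az":0,"claw":-1},
    {"x":0,"y":2,"z":0,"ax":0,"ay":0,"az":0,"claw":-1},
    {"x":0,"y":0,"z":0,"ax":0,"ay":0,"az":0,"claw":-1},
    {"x":0,"y":0,"z":0,"ax":0,"ay":0,"az":0,"claw":-1}
  ]
}}

```text
time_s: 27.8
position: [508.9, -95.7, 47.2]
tcp_rot: [-3.142, -0.0, 1.516]
force: [0.7, 0.4, 0.6]
opening: -0.1
grip_force: 0.0
```

Run:
```python
from h import *
bars(); s=r.read_state();print(s["position"],s["force"])
snap("scene","s9",(180,120,380,270),4)
```

```text
a 0.75 [509.82  18.37  66.29]
a 0.53 [488.75 346.27   1.99]
b 0.94 [ 257.81 -355.51   28.07]
b 0.81 [577.55 -97.65  34.22]
b 0.69 [ 811.29 -208.37   27.38]
b 0.65 [ 350.88 -103.14   26.83]
c 0.73 [514.23 128.01  67.96]
c 0.63 [618.42  12.12  13.61]
c 0.3 [490.36 346.94   3.18]
[508.67 -95.64  47.14] [-0.02 -0.55 -0.42]
```

View pics/s9.png

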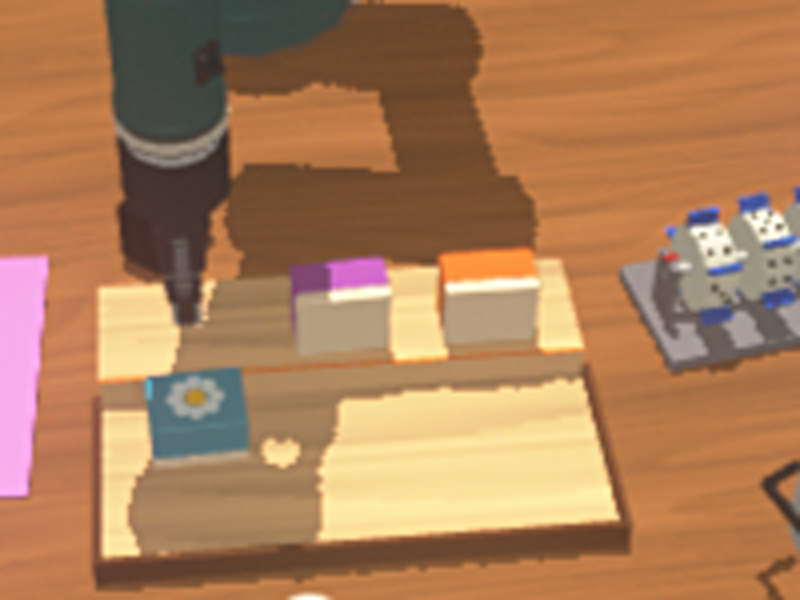

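The teal bar lies flower up on the deck at (195,410) in the crop, with its centre about 40 mm beyond the step. Next are purple and then orange, pushed the same way.

>>> {"name": "servo_tool", "arguments": {
  "motion": [
    {"x":0,"y":-30,"z":0,"ax":0,"ay":0,"az":0,"claw":-1},
    {"x":0,"y":-25,"z":0,"ax":0,"ay":0,"az":0,"claw":-1},
    {"x":38,"y":0,"z":0,"ax":0,"ay":0,"az":0,"claw":-1},
    {"x":38,"y":0,"z":0,"ax":0,"ay":0,"az":0,"claw":-1},
    {"x":36,"y":0,"z":0,"ax":0,"ay":0,"az":0,"claw":-1}
  ]
}}

```text
time_s: 28.47
position: [459.6, 19.7, 47.4]
tcp_rot: [3.141, -0.0, 1.513]
force: [0.8, -0.3, 0.8]
opening: -0.4
grip_force: 0.0
```

>>> {"name": "servo_tool", "arguments": {
  "motion": [
    {"x":0,"y":8,"z":0,"ax":0,"ay":0,"az":0,"claw":-1},
    {"x":0,"y":6,"z":0,"ax":0,"ay":0,"az":0,"claw":-1},
    {"x":0,"y":6,"z":0,"ax":0,"ay":0,"az":0,"claw":-1},
    {"x":0,"y":6,"z":0,"ax":0,"ay":0,"az":0,"claw":-1},
    {"x":0,"y":6,"z":0,"ax":0,"ay":0,"az":0,"claw":-1}
  ]
}}

```text
time_s: 28.88
position: [492.4, 16.4, 47.0]
tcp_rot: [-3.141, 0.0, 1.514]
force: [-1.7, 0.0, 0.7]
opening: -0.0
grip_force: 0.7
```

>>> {"name": "servo_tool", "arguments": {
  "motion": [
    {"x":0,"y":4,"z":0,"ax":0,"ay":0,"az":0,"claw":-1},
    {"x":0,"y":4,"z":0,"ax":0,"ay":0,"az":0,"claw":-1},
    {"x":0,"y":4,"z":0,"ax":0,"ay":0,"az":0,"claw":-1},
    {"x":0,"y":2,"z":0,"ax":0,"ay":0,"az":0,"claw":-1},
    {"x":0,"y":2,"z":0,"ax":0,"ay":0,"az":0,"claw":-1}
  ]
}}

```text
time_s: 29.3
position: [508.4, 16.3, 47.2]
tcp_rot: [3.141, 0.0, 1.515]
force: [-1.2, 1.0, -0.3]
opening: -0.0
grip_force: 0.3
```

>>> {"name": "servo_tool", "arguments": {
  "motion": [
    {"x":0,"y":2,"z":0,"ax":0,"ay":0,"az":0,"claw":-1},
    {"x":0,"y":2,"z":0,"ax":0,"ay":0,"az":0,"claw":-1},
    {"x":0,"y":2,"z":0,"ax":0,"ay":0,"az":0,"claw":-1},
    {"x":0,"y":0,"z":0,"ax":0,"ay":0,"az":0,"claw":-1},
    {"x":0,"y":0,"z":0,"ax":0,"ay":0,"az":0,"claw":-1}
  ]
}}

```text
time_s: 29.72
position: [514.1, 16.3, 47.2]
tcp_rot: [3.141, -0.0, 1.516]
force: [-0.4, 1.4, 0.2]
opening: 0.1
grip_force: 0.0
```

Run:
```python
from h import *
bars(); s=r.read_state();print(s["position"],s["force"])
```

```text
a 0.71 [578.11   8.31  33.5 ]
b 0.8 [ 255.47 -353.95   27.23]
b 0.79 [ 353.52 -103.63   26.26]
b 0.63 [ 811.9  -209.98   26.11]
b 0.5 [487.88 344.41  51.28]
c 0.91 [513.77 130.2   67.04]
[513.83  16.27  47.13] [-0.2   0.76 -0.43]
```

>>> {"name": "servo_tool", "arguments": {
  "motion": [
    {"x":0,"y":-30,"z":0,"ax":0,"ay":0,"az":0,"claw":-1},
    {"x":0,"y":-25,"z":0,"ax":0,"ay":0,"az":0,"claw":-1},
    {"x":38,"y":0,"z":0,"ax":0,"ay":0,"az":0,"claw":-1},
    {"x":38,"y":0,"z":0,"ax":0,"ay":0,"az":0,"claw":-1},
    {"x":37,"y":0,"z":0,"ax":0,"ay":0,"az":0,"claw":-1}
  ]
}}

```text
time_s: 30.33
position: [464.8, 132.7, 47.4]
tcp_rot: [3.141, -0.0, 1.513]
force: [1.3, 0.8, -0.2]
opening: -0.0
grip_force: 0.0
```

>>> {"name": "servo_tool", "arguments": {
  "motion": [
    {"x":0,"y":8,"z":0,"ax":0,"ay":0,"az":0,"claw":-1},
    {"x":0,"y":7,"z":0,"ax":0,"ay":0,"az":0,"claw":-1},
    {"x":0,"y":6,"z":0,"ax":0,"ay":0,"az":0,"claw":-1},
    {"x":0,"y":6,"z":0,"ax":0,"ay":0,"az":0,"claw":-1},
    {"x":0,"y":6,"z":0,"ax":0,"ay":0,"az":0,"claw":-1}
  ]
}}

```text
time_s: 30.75
position: [498.5, 129.0, 46.9]
tcp_rot: [-3.141, 0.0, 1.514]
force: [-0.7, -0.2, -0.3]
opening: 0.3
grip_force: 0.5
```

>>> {"name": "servo_tool", "arguments": {
  "motion": [
    {"x":0,"y":4,"z":0,"ax":0,"ay":0,"az":0,"claw":-1},
    {"x":0,"y":4,"z":0,"ax":0,"ay":0,"az":0,"claw":-1},
    {"x":0,"y":4,"z":0,"ax":0,"ay":0,"az":0,"claw":-1},
    {"x":0,"y":2,"z":0,"ax":0,"ay":0,"az":0,"claw":-1},
    {"x":0,"y":2,"z":0,"ax":0,"ay":0,"az":0,"claw":-1}
  ]
}}

```text
time_s: 31.17
position: [514.6, 129.1, 47.2]
tcp_rot: [3.141, -0.0, 1.515]
force: [-0.5, 1.1, 1.2]
opening: -0.1
grip_force: 0.2
```

>>> {"name": "servo_tool", "arguments": {
  "motion": [
    {"x":0,"y":2,"z":0,"ax":0,"ay":0,"az":0,"claw":-1},
    {"x":0,"y":2,"z":0,"ax":0,"ay":0,"az":0,"claw":-1},
    {"x":0,"y":2,"z":0,"ax":0,"ay":0,"az":0,"claw":-1},
    {"x":0,"y":2,"z":0,"ax":0,"ay":0,"az":0,"claw":-1},
    {"x":0,"y":0,"z":0,"ax":0,"ay":0,"az":0,"claw":-1}
  ]
}}

```text
time_s: 31.58
position: [522.7, 129.0, 47.3]
tcp_rot: [3.141, -0.0, 1.516]
force: [-0.8, -0.4, 0.3]
opening: 0.0
grip_force: 0.0
```

Run:
```python
from h import *
bars(); s=r.read_state();print(s["position"],s["force"])
```

```text
a 0.63 [583.61  10.23  32.7 ]
b 0.86 [ 353.61 -101.12   27.24]
b 0.66 [581.99 -95.68  35.62]
b 0.62 [ 809.48 -208.5    27.74]
b 0.57 [ 258.   -354.73   28.71]
c 0.68 [577.94 120.66  39.28]
c 0.57 [ 469.17 -329.48    1.22]
[522.03 128.99  47.11] [-0.42  0.4   0.  ]
```

>>> {"name": "servo_tool", "arguments": {
  "motion": [
    {"x":0,"y":0,"z":11,"ax":0,"ay":0,"az":0,"claw":-1},
    {"x":0,"y":0,"z":0,"ax":0,"ay":0,"az":0,"claw":-1},
    {"x":0,"y":6,"z":0,"ax":0,"ay":0,"az":0,"claw":-1},
    {"x":0,"y":5,"z":0,"ax":0,"ay":0,"az":0,"claw":-1},
    {"x":0,"y":4,"z":0,"ax":0,"ay":0,"az":0,"claw":-1}
  ]
}}

```text
time_s: 32.2
position: [538.1, 128.1, 36.3]
tcp_rot: [3.141, -0.0, 1.516]
force: [0.6, -1.2, 1.1]
opening: 0.2
grip_force: 0.0
```

>>> {"name": "servo_tool", "arguments": {
  "motion": [
    {"x":0,"y":3,"z":0,"ax":0,"ay":0,"az":0,"claw":-1},
    {"x":0,"y":3,"z":0,"ax":0,"ay":0,"az":0,"claw":-1},
    {"x":0,"y":3,"z":0,"ax":0,"ay":0,"az":0,"claw":-1},
    {"x":0,"y":0,"z":0,"ax":0,"ay":0,"az":0,"claw":-1},
    {"x":0,"y":0,"z":0,"ax":0,"ay":0,"az":0,"claw":-1}
  ]
}}

```text
time_s: 32.62
position: [546.3, 127.6, 36.2]
tcp_rot: [3.142, -0.0, 1.516]
force: [0.2, -1.0, -0.4]
opening: 0.2
grip_force: 0.0
```

>>> {"name": "servo_tool", "arguments": {
  "motion": [
    {"x":0,"y":-20,"z":0,"ax":0,"ay":0,"az":0,"claw":-1},
    {"x":0,"y":-30,"z":-10,"ax":0,"ay":0,"az":0,"claw":-1},
    {"x":0,"y":-30,"z":-40,"ax":0,"ay":0,"az":0,"claw":-1},
    {"x":0,"y":0,"z":-40,"ax":0,"ay":0,"az":0,"claw":-1},
    {"x":0,"y":0,"z":0,"ax":0,"ay":0,"az":0,"claw":-1}
  ]
}}

```text
time_s: 33.03
position: [474.4, 132.9, 126.4]
tcp_rot: [3.131, -0.003, 1.517]
force: [2.0, 1.4, 1.2]
opening: 0.1
grip_force: 0.0
```

Run:
```python
from h import *
bars(); s=r.read_state();print(s["position"],s["force"])
im=r.snapshot("scene")[...,::-1];a=cv2.resize(im[180:260,195:345],(800,427),interpolation=cv2.INTER_CUBIC)
t=r.snapshot("top")[...,::-1];b=cv2.resize(t[183:223,103:173],(300,171),interpolation=cv2.INTER_CUBIC);c=cv2.resize(im[160:210,335:405],(240,171),interpolation=cv2.INTER_CUBIC)
o=np.zeros((600,800,3),np.uint8);o[:427]=a;o[429:,:300]=b;o[429:,310:550]=c
cv2.imwrite("pics/c10.png",o)
```

```text
a 0.73 [582.45  10.91  38.22]
b 0.86 [577.93 -95.58  34.71]
b 0.75 [ 257.05 -351.46   27.16]
b 0.74 [ 813.67 -211.15   28.58]
b 0.62 [ 349.63 -102.35   23.8 ]
c 0.71 [589.97 119.98  33.86]
[470.83 131.68 119.26] [-0.63  0.43 -0.41]
```

View pics/c10.png

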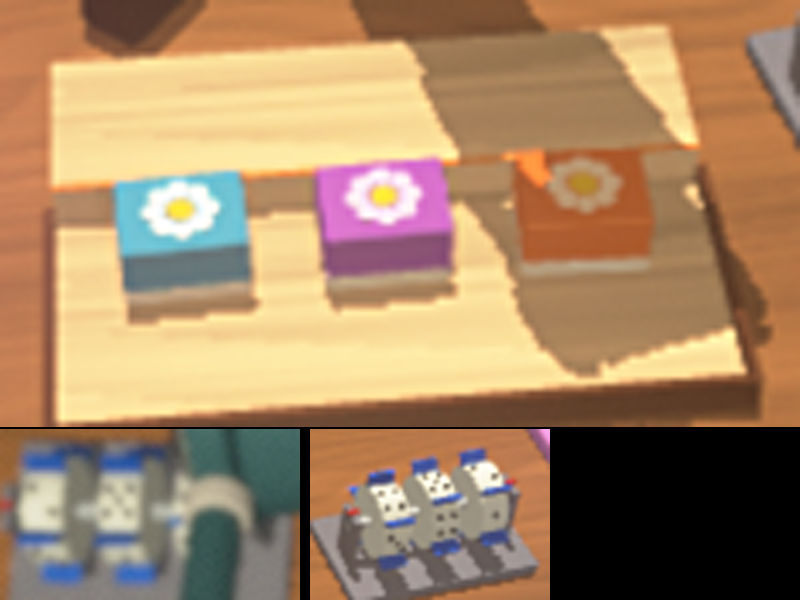

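All three bars lie flower up on the deck: teal at (182,225), purple at (385,215) and orange at (585,205) in the crop. The wheels have not moved yet. I go to the left wheel now, checking from here on by code only because the picture allowance is used up.

>>> {"name": "servo_tool", "arguments": {
  "motion": [
    {"x":0,"y":0,"z":0,"ax":0,"ay":0,"az":-0.09,"claw":-1},
    {"x":0,"y":0,"z":0,"ax":0,"ay":0,"az":-0.085,"claw":-1},
    {"x":0,"y":0,"z":0,"ax":0,"ay":0,"az":0,"claw":-1},
    {"x":0,"y":0,"z":0,"ax":0,"ay":0,"az":0,"claw":-1}
  ]
}}

```text
time_s: 33.67
position: [470.5, 131.5, 118.2]
tcp_rot: [-3.139, 0.0, 1.688]
force: [-0.1, 0.1, -0.2]
opening: 0.1
grip_force: 0.0
```

```bash
cat >> h.py <<'E'
def ribs(cam="top"):
    "blue blobs of the marker, as marker-frame points if they lay at axle height+h"
    im=r.snapshot(cam);hsv=cv2.cvtColor(im,cv2.COLOR_RGB2HSV)
    m=cv2.inRange(hsv,(105,120,60),(125,255,255))
    n,l,st,c=cv2.connectedComponentsWithStats(m)
    for i in range(1,n):
        if st[i][4]>=6:
            u,v=c[i]
            P=ray(cam,u,v,52+37)[:2]-[489.2,347.8];mx=np.array([.993,.12]);my=np.array([-.12,.993])
            if abs(P@my)<90 and abs(P@mx)<120: print("area",st[i][4],"px",c[i],"marker x,y",P@mx,P@my,"box",st[i][:4])
E
python3 - <<'E'
from h import *
ribs("top"); print("scene"); ribs("scene"); plan2(429,388,115,1.691)
E
```

```text
area 27 px [113.56 189.85] marker x,y 25.932512103909776 45.189488149159665 box [109 188   9   4]
area 28 px [131.36 190.04] marker x,y 25.72447931873726 -1.5436400486696007 box [126 188  10   5]
area 8 px [111.   208.12] marker x,y -22.888466057722336 47.8578368281965 box [108 208   7   2]
area 32 px [117.22 216.41] marker x,y -44.58559502679807 29.978227816373344 box [113 215   9   4]
area 29 px [134.48 216.55] marker x,y -44.70583014335276 -14.694097513561811 box [131 215   8   4]
scene
area 14 px [381.57 167.5 ] marker x,y -20.58130763340298 43.82636006477297 box [379 166   6   4]
area 14 px [367.64 170.14] marker x,y -20.633104808842557 -2.7889051041512256 box [365 169   6   3]
area 12 px [355.58 173.25] marker x,y -17.211377156363326 -44.20058367514281 box [353 172   6   3]
area 7 px [389.   177.43] marker x,y 26.964228685074286 45.23589792603188 box [386 177   7   2]
area 6 px [376.17 179.67] marker x,y 25.853068655035223 3.618201592212831 box [374 179   5   2]
area 8 px [361.25 186.75] marker x,y 42.50672484240106 -52.24381323725885 box [358 186   7   2]
area 15 px [388.   191.47] marker x,y 81.68215642687241 14.75718991189272 box [385 190   7   4]
area 19 px [374.21 194.26] marker x,y 81.72678747407365 -29.087750822041627 box [371 193   7   4]
area 12 px [358.5  198.17] marker x,y 84.48446513475787 -79.58135152481222 box [356 197   6   3]
at [470.83 131.59 118.69] az total -0.002 shift total [259.57 -10.78   3.69] rows 7 each [37.08 -1.54  0.53]
```

>>> {"name": "servo_tool", "arguments": {
  "motion": [
    {"x":37,"y":-1.5,"z":0,"ax":0,"ay":0,"az":0,"claw":-1},
    {"x":37,"y":-1.5,"z":0,"ax":0,"ay":0,"az":0,"claw":-1},
    {"x":37,"y":-1.5,"z":0,"ax":0,"ay":0,"az":0,"claw":-1},
    {"x":37,"y":-1.5,"z":0,"ax":0,"ay":0,"az":0,"claw":-1},
    {"x":37,"y":-1.5,"z":0,"ax":0,"ay":0,"az":0,"claw":-1}
  ]
}}

```text
time_s: 34.18
position: [441.2, 316.0, 119.3]
tcp_rot: [-3.141, 0.0, 1.689]
force: [0.7, -0.2, 0.3]
opening: 0.1
grip_force: 0.0
```

>>> {"name": "servo_tool", "arguments": {
  "motion": [
    {"x":37,"y":-1.5,"z":0,"ax":0,"ay":0,"az":0,"claw":-1},
    {"x":37,"y":-1.5,"z":0,"ax":0,"ay":0,"az":0,"claw":-1},
    {"x":0,"y":0,"z":0,"ax":0,"ay":0,"az":0,"claw":-1},
    {"x":0,"y":0,"z":0,"ax":0,"ay":0,"az":0,"claw":-1},
    {"x":0,"y":0,"z":0,"ax":0,"ay":0,"az":0,"claw":-1}
  ]
}}

```text
time_s: 34.6
position: [429.4, 387.2, 118.9]
tcp_rot: [-3.141, 0.001, 1.691]
force: [-0.7, 0.3, 0.1]
opening: 0.0
grip_force: 0.0
```

Run:
```python
from h import *
plan2(429,388,82.5,1.691)
```

```text
at [429.44 387.24 118.93] az total 0.0 shift total [ 0.81 -0.35 36.43] rows 1 each [ 0.81 -0.35 36.43]
```

>>> {"name": "servo_tool", "arguments": {
  "motion": [
    {"x":0,"y":0,"z":20,"ax":0,"ay":0,"az":0,"claw":-1},
    {"x":0,"y":0,"z":16,"ax":0,"ay":0,"az":0,"claw":-1},
    {"x":0,"y":0,"z":0,"ax":0,"ay":0,"az":0,"claw":-1},
    {"x":0,"y":0,"z":0,"ax":0,"ay":0,"az":0,"claw":-1},
    {"x":0,"y":0,"z":0,"ax":0,"ay":0,"az":0,"claw":-1}
  ]
}}

```text
time_s: 35.02
position: [430.5, 386.8, 84.1]
tcp_rot: [3.141, -0.0, 1.689]
force: [0.3, 0.7, -0.1]
opening: 0.1
grip_force: 0.0
```

>>> {"name": "servo_tool", "arguments": {
  "motion": [
    {"x":0,"y":10,"z":0,"ax":0,"ay":0,"az":0,"claw":-1},
    {"x":0,"y":10,"z":0,"ax":0,"ay":0,"az":0,"claw":-1},
    {"x":0,"y":10,"z":0,"ax":0,"ay":0,"az":0,"claw":-1},
    {"x":0,"y":10,"z":0,"ax":0,"ay":0,"az":0,"claw":-1},
    {"x":0,"y":10,"z":0,"ax":0,"ay":0,"az":0,"claw":-1}
  ]
}}

```text
time_s: 35.43
position: [481.3, 394.0, 84.0]
tcp_rot: [3.141, -0.0, 1.691]
force: [-0.0, -0.8, -0.7]
opening: -0.2
grip_force: 0.0
```

>>> {"name": "servo_tool", "arguments": {
  "motion": [
    {"x":0,"y":6,"z":0,"ax":0,"ay":0,"az":0,"claw":-1},
    {"x":0,"y":5,"z":0,"ax":0,"ay":0,"az":0,"claw":-1},
    {"x":0,"y":4,"z":0,"ax":0,"ay":0,"az":0,"claw":-1},
    {"x":0,"y":0,"z":0,"ax":0,"ay":0,"az":0,"claw":-1},
    {"x":0,"y":0,"z":0,"ax":0,"ay":0,"az":0,"claw":-1}
  ]
}}

```text
time_s: 35.85
position: [494.2, 395.3, 83.3]
tcp_rot: [-3.141, 0.0, 1.691]
force: [0.2, 0.2, 0.6]
opening: -0.2
grip_force: 0.0
```

Run:
```python
from h import *
s=r.read_state();print(s["position"],s["force"]); ribs("top"); print("scene"); ribs("scene")
```

```text
[494.22 395.32  83.28] [0.18 0.17 0.55]
area 23 px [149.65 188.04] marker x,y 31.399315729134244 -49.216685882010765 box [146 187   8   3]
area 7 px [116.   189.43] marker x,y 27.113562683109237 38.869704070663325 box [115 188   3   4]
area 26 px [131.77 189.81] marker x,y 26.346047270639634 -2.580688879850869 box [127 188  10   4]
area 8 px [111.   208.12] marker x,y -22.888466057722336 47.8578368281965 box [108 208   7   2]
area 6 px [128.5 208. ] marker x,y -22.287840333700668 2.4307284883847693 box [126 208   6   1]
area 32 px [117.22 216.41] marker x,y -44.58559502679807 29.978227816373344 box [113 215   9   4]
area 31 px [134.35 216.52] marker x,y -44.61449680276962 -14.35669372016571 box [130 215   9   4]
area 18 px [150.67 216.28] marker x,y -43.74313046692083 -56.515200527326314 box [147 215   8   3]
scene
area 14 px [380.93 167.71] marker x,y -20.187955246717078 41.47077645601229 box [379 166   5   4]
area 12 px [367.83 170.17] marker x,y -20.376835086687198 -2.272707363832157 box [365 169   6   3]
area 14 px [355.36 173.86] marker x,y -14.832429658715363 -45.98233997045082 box [353 173   6   3]
area 19 px [388.21 191.26] marker x,y 81.06519895469086 15.737143440472135 box [385 190   7   4]
area 16 px [374.06 194.06] marker x,y 80.84876589289397 -29.14187658349902 box [371 193   7   3]
area 13 px [358.62 198.23] marker x,y 84.81389373969932 -79.36831515108119 box [356 197   6   3]
```

>>> {"name": "servo_tool", "arguments": {
  "motion": [
    {"x":0,"y":0,"z":-22,"ax":0,"ay":0,"az":0,"claw":-1},
    {"x":0,"y":-33,"z":0,"ax":0,"ay":0,"az":0,"claw":-1},
    {"x":0,"y":-33,"z":0,"ax":0,"ay":0,"az":0,"claw":-1},
    {"x":0,"y":0,"z":20,"ax":0,"ay":0,"az":0,"claw":-1},
    {"x":0,"y":0,"z":9,"ax":0,"ay":0,"az":0,"claw":-1}
  ]
}}

```text
time_s: 36.37
position: [426.5, 387.0, 75.7]
tcp_rot: [-3.141, 0.0, 1.693]
force: [-0.1, -0.3, -1.2]
opening: 0.1
grip_force: 0.0
```

>>> {"name": "servo_tool", "arguments": {
  "motion": [
    {"x":0,"y":0,"z":0,"ax":0,"ay":0,"az":0,"claw":-1},
    {"x":0,"y":0,"z":0,"ax":0,"ay":0,"az":0,"claw":-1},
    {"x":0,"y":0,"z":0,"ax":0,"ay":0,"az":0,"claw":-1}
  ]
}}

```text
time_s: 36.62
position: [429.8, 387.9, 76.9]
tcp_rot: [3.141, -0.0, 1.69]
force: [0.5, 0.4, 0.1]
opening: 0.1
grip_force: 0.0
```

>>> {"name": "servo_tool", "arguments": {
  "motion": [
    {"x":0,"y":5,"z":0,"ax":0,"ay":0,"az":0,"claw":-1},
    {"x":0,"y":5,"z":0,"ax":0,"ay":0,"az":0,"claw":-1},
    {"x":0,"y":5,"z":0,"ax":0,"ay":0,"az":0,"claw":-1},
    {"x":0,"y":5,"z":0,"ax":0,"ay":0,"az":0,"claw":-1},
    {"x":0,"y":5,"z":0,"ax":0,"ay":0,"az":0,"claw":-1}
  ]
}}

```text
time_s: 37.03
position: [454.7, 390.7, 76.7]
tcp_rot: [3.141, -0.0, 1.69]
force: [1.2, 0.4, 0.5]
opening: -0.0
grip_force: 0.0
```

Run:
```python
from h import *
s=r.read_state();print(s["position"],s["force"]); ribs("top"); print("scene"); ribs("scene")
```

```text
[454.71 390.66  76.72] [1.25 0.38 0.49]
area 22 px [149.77 188.09] marker x,y 31.27307385058081 -49.54140256368153 box [146 187   8   3]
area 24 px [113.58 189.88] marker x,y 25.87055046538619 45.11156069984418 box [109 188  10   4]
area 38 px [131.5  190.13] marker x,y 25.46831615181251 -1.936990021945283 box [127 188  10   5]
area 6 px [129.5 208. ] marker x,y -22.27239638583695 -0.16722863270652244 box [127 208   6   1]
area 18 px [116.67 216.17] marker x,y -43.96617650052112 31.45567132489168 box [114 215   7   3]
area 20 px [133.9 216.5] marker x,y -44.579109154290265 -13.177320831351313 box [131 215   8   4]
area 27 px [150.41 216.56] marker x,y -44.47515273643177 -55.88929393874892 box [147 215   8   4]
scene
area 12 px [382.  167.5] marker x,y -20.23088532744852 45.10052227272635 box [380 166   5   4]
area 12 px [367.83 170.17] marker x,y -20.376835086687198 -2.272707363832157 box [365 169   6   3]
area 13 px [355.46 173.92] marker x,y -14.470617098515298 -45.797817365768594 box [353 173   6   3]
area 7 px [374.86 180.  ] marker x,y 26.166445583669812 -0.8058081356230353 box [372 179   6   3]
area 20 px [388.15 191.35] marker x,y 81.3512173947543 15.40135289095501 box [385 190   7   4]
area 19 px [374.   194.32] marker x,y 81.76528692580877 -29.770734431831748 box [371 193   7   4]
area 12 px [358.5  198.33] marker x,y 85.11221985156192 -79.85899140959549 box [356 197   6   3]
```

>>> {"name": "servo_tool", "arguments": {
  "motion": [
    {"x":0,"y":-10,"z":-20,"ax":0,"ay":0,"az":0,"claw":-1},
    {"x":0,"y":-30,"z":-10,"ax":0,"ay":0,"az":0,"claw":-1},
    {"x":0,"y":-38,"z":0,"ax":0,"ay":0,"az":0,"claw":-1},
    {"x":0,"y":-22,"z":20,"ax":0,"ay":0,"az":0,"claw":-1},
    {"x":0,"y":0,"z":40,"ax":0,"ay":0,"az":0,"claw":-1}
  ]
}}

```text
time_s: 37.55
position: [354.2, 381.3, 51.0]
tcp_rot: [3.135, -0.006, 1.692]
force: [1.4, 0.7, -1.1]
opening: 0.2
grip_force: 0.0
```

>>> {"name": "servo_tool", "arguments": {
  "motion": [
    {"x":0,"y":0,"z":30,"ax":0,"ay":0,"az":0,"claw":-1},
    {"x":0,"y":0,"z":10,"ax":0,"ay":0,"az":0,"claw":-1},
    {"x":0,"y":0,"z":5,"ax":0,"ay":0,"az":0,"claw":-1},
    {"x":0,"y":0,"z":0,"ax":0,"ay":0,"az":0,"claw":-1},
    {"x":0,"y":0,"z":0,"ax":0,"ay":0,"az":0,"claw":-1}
  ]
}}

```text
time_s: 37.97
position: [355.7, 379.5, 2.8]
tcp_rot: [3.14, -0.001, 1.69]
force: [-0.0, 0.8, 0.5]
opening: 0.4
grip_force: 0.0
```

>>> {"name": "servo_tool", "arguments": {
  "motion": [
    {"x":0,"y":0,"z":3,"ax":0,"ay":0,"az":0,"claw":-1},
    {"x":0,"y":0,"z":3,"ax":0,"ay":0,"az":0,"claw":-1},
    {"x":0,"y":0,"z":0,"ax":0,"ay":0,"az":0,"claw":-1},
    {"x":0,"y":0,"z":0,"ax":0,"ay":0,"az":0,"claw":-1}
  ]
}}

```text
time_s: 38.3
position: [354.8, 378.8, -4.0]
tcp_rot: [3.141, -0.001, 1.691]
force: [0.3, -0.2, 0.2]
opening: -0.1
grip_force: 0.0
```

>>> {"name": "servo_tool", "arguments": {
  "motion": [
    {"x":0,"y":0,"z":3,"ax":0,"ay":0,"az":0,"claw":-1},
    {"x":0,"y":0,"z":0,"ax":0,"ay":0,"az":0,"claw":-1},
    {"x":0,"y":0,"z":0,"ax":0,"ay":0,"az":0,"claw":-1}
  ]
}}

```text
time_s: 38.55
position: [354.2, 378.4, -7.6]
tcp_rot: [-3.141, 0.0, 1.691]
force: [-0.1, -0.2, -0.2]
opening: 0.3
grip_force: 0.0
```

>>> {"name": "servo_tool", "arguments": {
  "motion": [
    {"x":0,"y":0,"z":3,"ax":0,"ay":0,"az":0,"claw":-1},
    {"x":0,"y":0,"z":0,"ax":0,"ay":0,"az":0,"claw":-1},
    {"x":0,"y":0,"z":0,"ax":0,"ay":0,"az":0,"claw":-1}
  ]
}}

```text
time_s: 38.8
position: [354.2, 378.3, -10.8]
tcp_rot: [-3.141, 0.0, 1.691]
force: [0.7, -0.6, 0.8]
opening: -0.2
grip_force: 0.0
```

>>> {"name": "servo_tool", "arguments": {
  "motion": [
    {"x":0,"y":0,"z":3,"ax":0,"ay":0,"az":0,"claw":-1},
    {"x":0,"y":0,"z":0,"ax":0,"ay":0,"az":0,"claw":-1},
    {"x":0,"y":0,"z":0,"ax":0,"ay":0,"az":0,"claw":-1}
  ]
}}

```text
time_s: 39.05
position: [354.2, 378.4, -13.7]
tcp_rot: [-3.141, 0.0, 1.691]
force: [0.9, -0.4, 0.4]
opening: -0.2
grip_force: 0.0
```

>>> {"name": "servo_tool", "arguments": {
  "motion": [
    {"x":0,"y":0,"z":2,"ax":0,"ay":0,"az":0,"claw":-1},
    {"x":0,"y":0,"z":0,"ax":0,"ay":0,"az":0,"claw":-1},
    {"x":0,"y":0,"z":0,"ax":0,"ay":0,"az":0,"claw":-1}
  ]
}}

```text
time_s: 39.3
position: [354.3, 378.4, -15.6]
tcp_rot: [-3.141, 0.0, 1.691]
force: [0.0, -0.9, -0.2]
opening: -0.1
grip_force: 0.0
```

>>> {"name": "servo_tool", "arguments": {
  "motion": [
    {"x":0,"y":0,"z":2,"ax":0,"ay":0,"az":0,"claw":-1},
    {"x":0,"y":0,"z":0,"ax":0,"ay":0,"az":0,"claw":-1},
    {"x":0,"y":0,"z":0,"ax":0,"ay":0,"az":0,"claw":-1}
  ]
}}

```text
time_s: 39.55
position: [354.3, 378.4, -17.6]
tcp_rot: [-3.141, 0.0, 1.691]
force: [0.0, 0.5, 0.8]
opening: -0.2
grip_force: 0.0
```

>>> {"name": "servo_tool", "arguments": {
  "motion": [
    {"x":0,"y":0,"z":2,"ax":0,"ay":0,"az":0,"claw":-1},
    {"x":0,"y":0,"z":0,"ax":0,"ay":0,"az":0,"claw":-1},
    {"x":0,"y":0,"z":0,"ax":0,"ay":0,"az":0,"claw":-1}
  ]
}}

```text
time_s: 39.8
position: [354.7, 378.8, -18.6]
tcp_rot: [3.141, -0.0, 1.691]
force: [-0.6, -0.6, 6.6]
opening: -0.5
grip_force: 3.1
```

>>> {"name": "servo_tool", "arguments": {
  "motion": [
    {"x":0,"y":0,"z":-41,"ax":0,"ay":0,"az":0,"claw":-1},
    {"x":0,"y":0,"z":-41,"ax":0,"ay":0,"az":0,"claw":-1},
    {"x":0,"y":0,"z":-2,"ax":0,"ay":0,"az":0,"claw":-1},
    {"x":0,"y":38,"z":0,"ax":0,"ay":0,"az":0,"claw":-1},
    {"x":0,"y":37,"z":0,"ax":0,"ay":0,"az":0,"claw":-1}
  ]
}}

```text
time_s: 40.22
position: [429.0, 388.2, 65.8]
tcp_rot: [3.14, -0.001, 1.693]
force: [-0.2, 0.6, 0.3]
opening: -0.4
grip_force: 0.0
```

>>> {"name": "servo_tool", "arguments": {
  "motion": [
    {"x":0,"y":0,"z":0,"ax":0,"ay":0,"az":0,"claw":-1},
    {"x":0,"y":0,"z":0,"ax":0,"ay":0,"az":0,"claw":-1},
    {"x":0,"y":0,"z":0,"ax":0,"ay":0,"az":0,"claw":-1}
  ]
}}

```text
time_s: 40.47
position: [428.3, 387.0, 63.9]
tcp_rot: [-3.14, 0.001, 1.69]
force: [-0.1, 0.3, -0.3]
opening: -0.0
grip_force: 0.0
```

Run:
```python
from h import *
plan2(429,388,65,1.691)
```

```text
at [428.27 387.05  63.9 ] az total -0.001 shift total [ 0.86  0.84 -1.1 ] rows 1 each [ 0.86  0.84 -1.1 ]
```

>>> {"name": "servo_tool", "arguments": {
  "motion": [
    {"x":1,"y":6,"z":-1,"ax":0,"ay":0,"az":0,"claw":-1},
    {"x":0,"y":5,"z":0,"ax":0,"ay":0,"az":0,"claw":-1},
    {"x":0,"y":5,"z":0,"ax":0,"ay":0,"az":0,"claw":-1},
    {"x":0,"y":5,"z":0,"ax":0,"ay":0,"az":0,"claw":-1},
    {"x":0,"y":5,"z":-1,"ax":0,"ay":0,"az":0,"claw":-1}
  ]
}}

```text
time_s: 40.88
position: [452.6, 391.6, 67.3]
tcp_rot: [-3.137, 0.0, 1.69]
force: [-11.2, -2.5, 17.8]
opening: 0.1
grip_force: 10.2
```

>>> {"name": "servo_tool", "arguments": {
  "motion": [
    {"x":0,"y":6,"z":-3,"ax":0,"ay":0,"az":0,"claw":-1},
    {"x":0,"y":6,"z":-2,"ax":0,"ay":0,"az":0,"claw":-1},
    {"x":0,"y":7,"z":0,"ax":0,"ay":0,"az":0,"claw":-1},
    {"x":0,"y":7,"z":0,"ax":0,"ay":0,"az":0,"claw":-1},
    {"x":0,"y":6,"z":0,"ax":0,"ay":0,"az":0,"claw":-1}
  ]
}}

```text
time_s: 41.3
position: [487.2, 395.8, 71.7]
tcp_rot: [3.141, -0.001, 1.691]
force: [-2.1, 0.4, -0.4]
opening: -0.4
grip_force: 0.6
```

>>> {"name": "servo_tool", "arguments": {
  "motion": [
    {"x":0,"y":3,"z":0,"ax":0,"ay":0,"az":0,"claw":-1},
    {"x":0,"y":3,"z":0,"ax":0,"ay":0,"az":0,"claw":-1},
    {"x":0,"y":0,"z":0,"ax":0,"ay":0,"az":0,"claw":-1},
    {"x":0,"y":0,"z":0,"ax":0,"ay":0,"az":0,"claw":-1}
  ]
}}

```text
time_s: 41.63
position: [492.3, 395.9, 70.9]
tcp_rot: [-3.141, 0.001, 1.691]
force: [-0.4, -0.2, -0.3]
opening: 0.3
grip_force: 0.0
```

Run:
```python
from h import *
s=r.read_state();print(s["position"],s["force"]); ribs("top"); print("scene"); ribs("scene")
```

```text
[492.26 395.86  70.93] [-0.38 -0.23 -0.28]
area 10 px [118.9 187.3] marker x,y 32.90926414440291 31.712806996272676 box [116 187   7   2]
area 23 px [149.65 188.04] marker x,y 31.399315729134244 -49.216685882010765 box [146 187   8   3]
area 26 px [131.54 189.77] marker x,y 26.446049624275137 -1.9677368472138077 box [127 188  10   4]
area 7 px [129. 208.] marker x,y -22.2801184048459 1.1317575106392352 box [126 208   7   1]
area 16 px [111.5 210.5] marker x,y -29.15021994147221 46.04269430598851 box [108 210   8   2]
area 24 px [117.83 216.04] marker x,y -43.620936209570786 28.464733624077148 box [114 215   9   3]
area 30 px [134.5 216.5] marker x,y -44.570040031493264 -14.729172620321732 box [131 215   8   4]
area 18 px [151.   216.17] marker x,y -43.44678389278498 -57.35987192486172 box [148 215   7   3]
scene
area 17 px [380.65 167.76] marker x,y -20.201893930573597 40.52986213427774 box [378 166   6   4]
area 13 px [368.   170.23] marker x,y -19.96824710512964 -1.9058281786491458 box [365 169   6   3]
area 14 px [355.36 173.86] marker x,y -14.832429658715363 -45.98233997045082 box [353 173   6   3]
area 7 px [388.   175.43] marker x,y 17.961505851439057 46.40583275594541 box [385 175   7   2]
area 19 px [389.   190.26] marker x,y 77.83537555327203 19.87421673347447 box [386 189   7   4]
area 18 px [374.11 194.06] marker x,y 80.85969303945245 -28.99342714654446 box [371 193   7   3]
area 12 px [358.5  198.33] marker x,y 85.11221985156192 -79.85899140959549 box [356 197   6   3]
```

>>> {"name": "servo_tool", "arguments": {
  "motion": [
    {"x":0,"y":4,"z":1,"ax":0,"ay":0,"az":0,"claw":-1},
    {"x":0,"y":4,"z":0,"ax":0,"ay":0,"az":0,"claw":-1},
    {"x":0,"y":3,"z":0,"ax":0,"ay":0,"az":0,"claw":-1},
    {"x":0,"y":0,"z":0,"ax":0,"ay":0,"az":0,"claw":-1},
    {"x":0,"y":0,"z":0,"ax":0,"ay":0,"az":0,"claw":-1}
  ]
}}

```text
time_s: 42.15
position: [503.8, 397.6, 70.7]
tcp_rot: [3.141, -0.0, 1.691]
force: [0.1, 0.7, 0.3]
opening: 0.3
grip_force: 0.0
```

Run:
```python
from h import *
s=r.read_state();print(s["position"],s["force"]); ribs("top"); print("scene"); ribs("scene")
```

```text
[503.83 397.62  70.71] [0.1  0.72 0.33]
area 23 px [149.65 188.04] marker x,y 31.399315729134244 -49.216685882010765 box [146 187   8   3]
area 25 px [131.64 189.8 ] marker x,y 26.36470398673635 -2.2401176359139563 box [127 188  10   4]
area 8 px [110.5 207. ] marker x,y -19.920863161007567 49.40300742927853 box [107 207   8   1]
area 8 px [128.62 208.12] marker x,y -22.616411210846476 2.081747525260824 box [126 208   7   2]
area 31 px [116.65 216.39] marker x,y -44.54408374936292 31.465247514967125 box [113 215   9   4]
area 30 px [134.5 216.5] marker x,y -44.570040031493264 -14.729172620321732 box [131 215   8   4]
area 20 px [150.6 216.2] marker x,y -43.5402316053977 -56.33010969481268 box [147 215   8   3]
scene
area 17 px [382.47 167.59] marker x,y -19.467853848488392 46.3156272603709 box [380 166   6   4]
area 17 px [367.71 170.24] marker x,y -20.18791555193167 -2.7835527756646736 box [365 169   6   4]
area 14 px [355.36 173.86] marker x,y -14.832429658715363 -45.98233997045082 box [353 173   6   3]
area 19 px [387.84 191.58] marker x,y 81.9900246412279 14.099491859900217 box [385 190   7   4]
area 17 px [374. 194.] marker x,y 80.56251331309751 -29.20461240102211 box [371 193   7   3]
area 13 px [358.62 198.23] marker x,y 84.81389373969932 -79.36831515108119 box [356 197   6   3]
```

>>> {"name": "servo_tool", "arguments": {
  "motion": [
    {"x":0,"y":-3,"z":-22,"ax":0,"ay":0,"az":0,"claw":-1},
    {"x":0,"y":-36,"z":0,"ax":0,"ay":0,"az":0,"claw":-1},
    {"x":0,"y":-36,"z":0,"ax":0,"ay":0,"az":0,"claw":-1},
    {"x":0,"y":0,"z":20,"ax":0,"ay":0,"az":0,"claw":-1},
    {"x":0,"y":0,"z":8,"ax":0,"ay":0,"az":0,"claw":-1}
  ]
}}

```text
time_s: 42.67
position: [426.6, 387.8, 63.6]
tcp_rot: [-3.141, 0.001, 1.692]
force: [-0.2, -0.8, -0.2]
opening: -0.2
grip_force: 0.0
```

>>> {"name": "servo_tool", "arguments": {
  "motion": [
    {"x":0,"y":0,"z":0,"ax":0,"ay":0,"az":0,"claw":-1},
    {"x":0,"y":0,"z":0,"ax":0,"ay":0,"az":0,"claw":-1},
    {"x":0,"y":0,"z":0,"ax":0,"ay":0,"az":0,"claw":-1}
  ]
}}

```text
time_s: 42.92
position: [430.0, 389.0, 65.0]
tcp_rot: [3.141, -0.0, 1.69]
force: [0.4, -0.4, 0.2]
opening: -0.1
grip_force: 0.0
```

>>> {"name": "servo_tool", "arguments": {
  "motion": [
    {"x":0,"y":6,"z":0,"ax":0,"ay":0,"az":0,"claw":-1},
    {"x":0,"y":5,"z":0,"ax":0,"ay":0,"az":0,"claw":-1},
    {"x":0,"y":5,"z":0,"ax":0,"ay":0,"az":0,"claw":-1},
    {"x":0,"y":5,"z":0,"ax":0,"ay":0,"az":0,"claw":-1},
    {"x":0,"y":5,"z":-1,"ax":0,"ay":0,"az":0,"claw":-1}
  ]
}}

```text
time_s: 43.33
position: [453.6, 391.9, 67.8]
tcp_rot: [-3.138, -0.0, 1.69]
force: [-11.9, -4.5, 24.7]
opening: -0.3
grip_force: 13.3
```

>>> {"name": "servo_tool", "arguments": {
  "motion": [
    {"x":0,"y":6,"z":-3,"ax":0,"ay":0,"az":0,"claw":-1},
    {"x":0,"y":6,"z":-2,"ax":0,"ay":0,"az":0,"claw":-1},
    {"x":0,"y":7,"z":0,"ax":0,"ay":0,"az":0,"claw":-1},
    {"x":0,"y":7,"z":0,"ax":0,"ay":0,"az":0,"claw":-1},
    {"x":0,"y":6,"z":0,"ax":0,"ay":0,"az":0,"claw":-1}
  ]
}}

```text
time_s: 43.75
position: [487.7, 395.8, 71.1]
tcp_rot: [3.141, -0.001, 1.69]
force: [-1.4, -0.0, -0.3]
opening: 0.3
grip_force: 0.6
```

>>> {"name": "servo_tool", "arguments": {
  "motion": [
    {"x":0,"y":5,"z":0,"ax":0,"ay":0,"az":0,"claw":-1},
    {"x":0,"y":4,"z":0,"ax":0,"ay":0,"az":0,"claw":-1},
    {"x":0,"y":4,"z":0,"ax":0,"ay":0,"az":0,"claw":-1},
    {"x":0,"y":3,"z":0,"ax":0,"ay":0,"az":0,"claw":-1},
    {"x":0,"y":0,"z":0,"ax":0,"ay":0,"az":0,"claw":-1}
  ]
}}

```text
time_s: 44.17
position: [502.8, 397.3, 70.2]
tcp_rot: [3.141, 0.0, 1.691]
force: [-0.1, 0.5, -0.3]
opening: 0.2
grip_force: 0.0
```

Run:
```python
from h import *
s=r.read_state();print(s["position"],s["force"]); ribs("top"); print("scene"); ribs("scene")
```

```text
[502.78 397.34  70.18] [-0.13  0.52 -0.27]
area 23 px [149.65 188.04] marker x,y 31.399315729134244 -49.216685882010765 box [146 187   8   3]
area 26 px [131.77 189.81] marker x,y 26.346047270639634 -2.580688879850869 box [127 188  10   4]
area 7 px [129.   208.14] marker x,y -22.65783269305679 1.1041303526146296 box [126 208   7   2]
area 31 px [116.65 216.39] marker x,y -44.54408374936292 31.465247514967125 box [113 215   9   4]
area 29 px [134.48 216.55] marker x,y -44.70583014335276 -14.694097513561811 box [131 215   8   4]
area 20 px [150.65 216.2 ] marker x,y -43.5394749774194 -56.459500906328046 box [147 215   8   3]
scene
area 17 px [382.29 167.47] marker x,y -20.116529955953677 46.036250515565875 box [379 166   7   4]
area 17 px [367.71 170.24] marker x,y -20.18791555193167 -2.7835527756646736 box [365 169   6   4]
area 14 px [355.36 173.86] marker x,y -14.832429658715363 -45.98233997045082 box [353 173   6   3]
area 19 px [387.84 191.58] marker x,y 81.9900246412279 14.099491859900217 box [385 190   7   4]
area 17 px [374. 194.] marker x,y 80.56251331309751 -29.20461240102211 box [371 193   7   3]
area 13 px [358.62 198.23] marker x,y 84.81389373969932 -79.36831515108119 box [356 197   6   3]
```

>>> {"name": "servo_tool", "arguments": {
  "motion": [
    {"x":0,"y":-3,"z":-28,"ax":0,"ay":0,"az":0,"claw":-1},
    {"x":-32,"y":-4,"z":0,"ax":0,"ay":0,"az":0,"claw":-1},
    {"x":-32,"y":-4,"z":0,"ax":0,"ay":0,"az":0,"claw":-1},
    {"x":-31,"y":-4,"z":0,"ax":0,"ay":0,"az":0,"claw":-1},
    {"x":0,"y":0,"z":0,"ax":0,"ay":0,"az":0,"claw":-1}
  ]
}}

```text
time_s: 44.68
position: [497.8, 296.7, 98.3]
tcp_rot: [-3.14, 0.003, 1.689]
force: [0.3, 0.1, -0.1]
opening: -0.1
grip_force: 0.0
```

>>> {"name": "servo_tool", "arguments": {
  "motion": [
    {"x":0,"y":0,"z":0,"ax":0,"ay":0,"az":0,"claw":-1},
    {"x":0,"y":0,"z":12,"ax":0,"ay":0,"az":0,"claw":-1},
    {"x":0,"y":0,"z":8,"ax":0,"ay":0,"az":0,"claw":-1},
    {"x":0,"y":0,"z":0,"ax":0,"ay":0,"az":0,"claw":-1},
    {"x":0,"y":0,"z":0,"ax":0,"ay":0,"az":0,"claw":-1}
  ]
}}

```text
time_s: 45.1
position: [497.5, 301.6, 76.8]
tcp_rot: [-3.139, 0.001, 1.692]
force: [0.2, -0.5, 0.2]
opening: 0.2
grip_force: 0.0
```

Run:
```python
from h import *
s=r.read_state();d=s["position"][:2]-[494.8,301.2];print(s["position"],s["force"],"marker x,y",d@[.993,.12],d@[-.12,.993]); print("top");ribs("top"); print("scene"); ribs("scene")
```

```text
[497.51 301.59  76.81] [ 0.16 -0.48  0.17] marker x,y 2.733454293412393 0.06241468529572142
top
area 14 px [151.14 188.07] marker x,y 31.3479899862971 -53.13814970300574 box [149 187   5   3]
area 36 px [149.72 216.56] marker x,y -44.485511801967554 -54.11651667656898 box [145 215  10   4]
scene
area 17 px [382.29 167.47] marker x,y -20.116529955953677 46.036250515565875 box [379 166   7   4]
area 8 px [368.   170.75] marker x,y -17.75866018282936 -2.921438328411348 box [365 170   6   2]
area 8 px [390.25 177.75] marker x,y 29.272773329037125 48.21065899037893 box [387 177   7   2]
area 8 px [375.25 179.88] marker x,y 25.970972950152483 0.5686988264836854 box [372 179   7   3]
area 16 px [388.  191.5] marker x,y 81.80982859625227 14.69377795904331 box [385 190   7   4]
area 21 px [374.1  194.29] marker x,y 81.72402199271373 -29.45055564230813 box [371 193   7   4]
area 13 px [358.62 198.23] marker x,y 84.81389373969932 -79.36831515108119 box [356 197   6   3]
```

>>> {"name": "servo_tool", "arguments": {
  "motion": [
    {"x":0,"y":0,"z":3,"ax":0,"ay":0,"az":0,"claw":-1},
    {"x":0,"y":0,"z":3,"ax":0,"ay":0,"az":0,"claw":-1},
    {"x":0,"y":0,"z":0,"ax":0,"ay":0,"az":0,"claw":-1},
    {"x":0,"y":-4,"z":0,"ax":0,"ay":0,"az":0,"claw":-1},
    {"x":0,"y":-4,"z":0,"ax":0,"ay":0,"az":0,"claw":-1}
  ]
}}

```text
time_s: 45.62
position: [490.6, 300.3, 72.5]
tcp_rot: [-3.142, -0.0, 1.691]
force: [-0.3, -0.1, 0.9]
opening: -0.1
grip_force: 0.0
```

>>> {"name": "servo_tool", "arguments": {
  "motion": [
    {"x":0,"y":-4,"z":0,"ax":0,"ay":0,"az":0,"claw":-1},
    {"x":0,"y":-4,"z":0,"ax":0,"ay":0,"az":0,"claw":-1},
    {"x":0,"y":-4,"z":0,"ax":0,"ay":0,"az":0,"claw":-1},
    {"x":0,"y":-2,"z":0,"ax":0,"ay":0,"az":0,"claw":-1},
    {"x":0,"y":0,"z":0,"ax":0,"ay":0,"az":0,"claw":-1}
  ]
}}

```text
time_s: 46.03
position: [476.1, 298.5, 72.7]
tcp_rot: [-3.141, -0.0, 1.691]
force: [-0.1, 0.4, 1.1]
opening: 0.1
grip_force: 0.5
```

Run:
```python
from h import *
s=r.read_state();d=s["position"][:2]-[494.8,301.2];print(s["position"],s["force"],"marker x,y",d@[.993,.12],d@[-.12,.993]); print("top");ribs("top"); print("scene"); ribs("scene")
```

```text
[476.08 298.55  72.67] [-0.11  0.39  1.11] marker x,y -18.903991494510127 -0.38566587484909043
top
area 17 px [150.76 189.59] marker x,y 27.245417062068583 -52.396842117076986 box [148 188   6   4]
area 33 px [151.12 216.48] marker x,y -44.27904499721569 -57.72477001413902 box [147 215   9   4]
scene
area 16 px [382.38 167.38] marker x,y -20.46042098228986 46.476086909436646 box [379 166   7   4]
area 15 px [367.8 170.2] marker x,y -20.261852596166857 -2.4364419414379372 box [365 169   6   3]
area 7 px [389.86 177.86] marker x,y 29.395546032906484 46.85211134899623 box [387 177   6   2]
area 8 px [375.25 179.88] marker x,y 25.970972950152483 0.5686988264836854 box [372 179   7   3]
area 16 px [388.  191.5] marker x,y 81.80982859625227 14.69377795904331 box [385 190   7   4]
area 20 px [374.15 194.35] marker x,y 82.01077850177589 -29.412659298711873 box [371 193   7   4]
area 13 px [359.54 197.08] marker x,y 81.16190997105248 -74.87503278320618 box [357 196   6   3]
```

>>> {"name": "servo_tool", "arguments": {
  "motion": [
    {"x":0,"y":3,"z":-22,"ax":0,"ay":0,"az":0,"claw":-1},
    {"x":0,"y":36,"z":0,"ax":0,"ay":0,"az":0,"claw":-1},
    {"x":0,"y":36,"z":0,"ax":0,"ay":0,"az":0,"claw":-1},
    {"x":0,"y":0,"z":20,"ax":0,"ay":0,"az":0,"claw":-1},
    {"x":0,"y":0,"z":9,"ax":0,"ay":0,"az":0,"claw":-1}
  ]
}}

```text
time_s: 46.55
position: [553.0, 307.6, 64.7]
tcp_rot: [3.141, -0.0, 1.69]
force: [-0.4, -0.3, -0.6]
opening: -0.4
grip_force: 0.0
```

>>> {"name": "servo_tool", "arguments": {
  "motion": [
    {"x":0,"y":0,"z":0,"ax":0,"ay":0,"az":0,"claw":-1},
    {"x":0,"y":0,"z":0,"ax":0,"ay":0,"az":0,"claw":-1},
    {"x":0,"y":0,"z":0,"ax":0,"ay":0,"az":0,"claw":-1}
  ]
}}

```text
time_s: 46.8
position: [550.1, 307.4, 65.2]
tcp_rot: [-3.14, 0.0, 1.691]
force: [0.5, -0.4, 0.4]
opening: 0.0
grip_force: 0.0
```

>>> {"name": "servo_tool", "arguments": {
  "motion": [
    {"x":0,"y":-6,"z":0,"ax":0,"ay":0,"az":0,"claw":-1},
    {"x":0,"y":-5,"z":0,"ax":0,"ay":0,"az":0,"claw":-1},
    {"x":0,"y":-5,"z":0,"ax":0,"ay":0,"az":0,"claw":-1},
    {"x":0,"y":-5,"z":0,"ax":0,"ay":0,"az":0,"claw":-1},
    {"x":0,"y":-5,"z":-1,"ax":0,"ay":0,"az":0,"claw":-1}
  ]
}}

```text
time_s: 47.22
position: [526.1, 304.9, 67.6]
tcp_rot: [3.138, -0.001, 1.691]
force: [3.9, -0.1, 4.3]
opening: 0.3
grip_force: 2.9
```

>>> {"name": "servo_tool", "arguments": {
  "motion": [
    {"x":0,"y":-6,"z":-3,"ax":0,"ay":0,"az":0,"claw":-1},
    {"x":0,"y":-6,"z":-2,"ax":0,"ay":0,"az":0,"claw":-1},
    {"x":0,"y":-7,"z":0,"ax":0,"ay":0,"az":0,"claw":-1},
    {"x":0,"y":-7,"z":0,"ax":0,"ay":0,"az":0,"claw":-1},
    {"x":0,"y":-6,"z":0,"ax":0,"ay":0,"az":0,"claw":-1}
  ]
}}

```text
time_s: 47.63
position: [493.2, 300.9, 72.1]
tcp_rot: [3.141, -0.001, 1.691]
force: [1.1, 1.5, 0.8]
opening: -0.1
grip_force: 0.6
```

>>> {"name": "servo_tool", "arguments": {
  "motion": [
    {"x":0,"y":-5,"z":0,"ax":0,"ay":0,"az":0,"claw":-1},
    {"x":0,"y":-4,"z":0,"ax":0,"ay":0,"az":0,"claw":-1},
    {"x":0,"y":-4,"z":0,"ax":0,"ay":0,"az":0,"claw":-1},
    {"x":0,"y":-3,"z":0,"ax":0,"ay":0,"az":0,"claw":-1},
    {"x":0,"y":0,"z":0,"ax":0,"ay":0,"az":0,"claw":-1}
  ]
}}

```text
time_s: 48.05
position: [476.6, 298.3, 70.9]
tcp_rot: [-3.14, 0.001, 1.691]
force: [-0.2, -0.2, -1.1]
opening: 0.2
grip_force: 0.0
```

Run:
```python
from h import *
s=r.read_state();d=s["position"][:2]-[494.8,301.2];print(s["position"],s["force"],"marker x,y",d@[.993,.12],d@[-.12,.993]); print("top");ribs("top"); print("scene"); ribs("scene")
```

```text
[476.62 298.34  70.95] [-0.23 -0.22 -1.06] marker x,y -18.39522274788685 -0.6629129592534997
top
area 21 px [150.9  189.76] marker x,y 26.779087872418422 -52.79336442320624 box [149 188   6   5]
area 9 px [112.11 208.22] marker x,y -23.128281395743116 44.95148957818598 box [109 208   7   2]
area 34 px [151.24 216.44] marker x,y -44.1628528810812 -58.01293145239798 box [147 215   9   4]
scene
area 17 px [382.29 167.47] marker x,y -20.116529955953677 46.036250515565875 box [379 166   7   4]
area 14 px [367.64 170.14] marker x,y -20.633104808842557 -2.7889051041512256 box [365 169   6   3]
area 8 px [390.25 177.75] marker x,y 29.272773329037125 48.21065899037893 box [387 177   7   2]
area 8 px [375.25 179.88] marker x,y 25.970972950152483 0.5686988264836854 box [372 179   7   3]
area 16 px [388.  191.5] marker x,y 81.80982859625227 14.69377795904331 box [385 190   7   4]
area 20 px [374.15 194.35] marker x,y 82.01077850177589 -29.412659298711873 box [371 193   7   4]
area 14 px [359.71 196.93] marker x,y 80.73469010689809 -74.13680809104676 box [357 196   7   3]
```

Face 3 should now be on top of the right wheel. One more stroke brings up face 2, and then I retreat.

>>> {"name": "servo_tool", "arguments": {
  "motion": [
    {"x":0,"y":3,"z":-22,"ax":0,"ay":0,"az":0,"claw":-1},
    {"x":0,"y":36,"z":0,"ax":0,"ay":0,"az":0,"claw":-1},
    {"x":0,"y":36,"z":0,"ax":0,"ay":0,"az":0,"claw":-1},
    {"x":0,"y":0,"z":20,"ax":0,"ay":0,"az":0,"claw":-1},
    {"x":0,"y":0,"z":8,"ax":0,"ay":0,"az":0,"claw":-1}
  ]
}}

```text
time_s: 48.57
position: [553.9, 307.6, 64.5]
tcp_rot: [-3.142, -0.0, 1.69]
force: [-0.9, -0.8, -0.5]
opening: -0.0
grip_force: 0.0
```

>>> {"name": "servo_tool", "arguments": {
  "motion": [
    {"x":0,"y":0,"z":0,"ax":0,"ay":0,"az":0,"claw":-1},
    {"x":0,"y":0,"z":0,"ax":0,"ay":0,"az":0,"claw":-1},
    {"x":0,"y":0,"z":0,"ax":0,"ay":0,"az":0,"claw":-1}
  ]
}}

```text
time_s: 48.82
position: [551.3, 307.6, 65.3]
tcp_rot: [-3.14, 0.0, 1.691]
force: [0.2, 0.3, 0.1]
opening: 0.0
grip_force: 0.0
```

>>> {"name": "servo_tool", "arguments": {
  "motion": [
    {"x":0,"y":-6,"z":0,"ax":0,"ay":0,"az":0,"claw":-1},
    {"x":0,"y":-5,"z":0,"ax":0,"ay":0,"az":0,"claw":-1},
    {"x":0,"y":-5,"z":0,"ax":0,"ay":0,"az":0,"claw":-1},
    {"x":0,"y":-5,"z":0,"ax":0,"ay":0,"az":0,"claw":-1},
    {"x":0,"y":-5,"z":-1,"ax":0,"ay":0,"az":0,"claw":-1}
  ]
}}

```text
time_s: 49.23
position: [526.7, 304.9, 67.3]
tcp_rot: [3.139, -0.0, 1.691]
force: [4.1, -0.8, 4.6]
opening: -0.2
grip_force: 2.3
```

>>> {"name": "servo_tool", "arguments": {
  "motion": [
    {"x":0,"y":-6,"z":-3,"ax":0,"ay":0,"az":0,"claw":-1},
    {"x":0,"y":-6,"z":-2,"ax":0,"ay":0,"az":0,"claw":-1},
    {"x":0,"y":-7,"z":0,"ax":0,"ay":0,"az":0,"claw":-1},
    {"x":0,"y":-7,"z":0,"ax":0,"ay":0,"az":0,"claw":-1},
    {"x":0,"y":-6,"z":0,"ax":0,"ay":0,"az":0,"claw":-1}
  ]
}}

```text
time_s: 49.65
position: [494.3, 301.1, 72.3]
tcp_rot: [3.141, -0.001, 1.691]
force: [0.1, 1.1, 1.6]
opening: 0.0
grip_force: 0.6
```

>>> {"name": "servo_tool", "arguments": {
  "motion": [
    {"x":0,"y":-5,"z":0,"ax":0,"ay":0,"az":0,"claw":-1},
    {"x":0,"y":-4,"z":0,"ax":0,"ay":0,"az":0,"claw":-1},
    {"x":0,"y":-4,"z":0,"ax":0,"ay":0,"az":0,"claw":-1},
    {"x":0,"y":-3,"z":0,"ax":0,"ay":0,"az":0,"claw":-1},
    {"x":0,"y":0,"z":0,"ax":0,"ay":0,"az":0,"claw":-1}
  ]
}}

```text
time_s: 50.07
position: [477.6, 298.5, 70.9]
tcp_rot: [-3.14, 0.001, 1.691]
force: [1.2, -0.1, -0.4]
opening: 0.2
grip_force: 0.0
```

>>> {"name": "servo_tool", "arguments": {
  "motion": [
    {"x":0,"y":3,"z":-30,"ax":0,"ay":0,"az":0,"claw":-1},
    {"x":0,"y":0,"z":-40,"ax":0,"ay":0,"az":0,"claw":-1},
    {"x":-40,"y":-10,"z":-20,"ax":0,"ay":0,"az":0,"claw":-1},
    {"x":-40,"y":-10,"z":0,"ax":0,"ay":0,"az":0,"claw":-1},
    {"x":-40,"y":-10,"z":0,"ax":0,"ay":0,"az":0,"claw":-1}
  ]
}}

```text
time_s: 50.48
position: [467.9, 180.0, 161.9]
tcp_rot: [3.138, -0.001, 1.693]
force: [1.1, -0.8, -0.2]
opening: 0.1
grip_force: 0.0
```

>>> {"name": "servo_tool", "arguments": {
  "motion": [
    {"x":-40,"y":-10,"z":0,"ax":0,"ay":0,"az":0,"claw":-1},
    {"x":-40,"y":0,"z":0,"ax":0,"ay":0,"az":0,"claw":-1},
    {"x":-40,"y":0,"z":0,"ax":0,"ay":0,"az":0,"claw":-1},
    {"x":-40,"y":0,"z":0,"ax":0,"ay":0,"az":0,"claw":-1},
    {"x":-40,"y":0,"z":0,"ax":0,"ay":0,"az":0,"claw":-1}
  ]
}}

```text
time_s: 50.9
position: [480.3, -21.3, 159.7]
tcp_rot: [-3.141, -0.0, 1.691]
force: [0.7, -1.3, -0.1]
opening: 0.2
grip_force: 0.0
```

Run:
```python
from h import *
s=r.read_state();print(s["time_s"],s["position"],s["force"]); print("top");ribs("top"); print("scene"); ribs("scene"); bars()
# text view of the wheels' white faces, top camera, enlarged
im=cv2.cvtColor(r.snapshot("top"),cv2.COLOR_RGB2GRAY)[190:214,106:160]
for row in im: print("".join(" .:-=+*#%@"[int(v)*10//256] for v in np.repeat(row,2)))
```

```text
50.9 [480.28 -21.35 159.69] [ 0.67 -1.34 -0.11]
top
area 26 px [113.73 189.85] marker x,y 25.950706847375873 44.73120777061773 box [110 188   8   4]
area 30 px [131.57 190.  ] marker x,y 25.82416605503374 -2.0864163180246678 box [127 188  10   5]
area 33 px [149.39 190.18] marker x,y 25.62202179402322 -48.897942686926314 box [145 188   9   5]
area 8 px [128.62 208.12] marker x,y -22.616411210846476 2.081747525260824 box [126 208   7   2]
area 7 px [147. 208.] marker x,y -22.002068911107997 -45.64130004211009 box [144 208   7   1]
area 31 px [116.65 216.39] marker x,y -44.54408374936292 31.465247514967125 box [113 215   9   4]
area 30 px [134.5 216.5] marker x,y -44.570040031493264 -14.729172620321732 box [131 215   8   4]
area 26 px [151.46 216.85] marker x,y -45.22069890476094 -58.663316361490345 box [148 215   8   4]
scene
area 15 px [382.2  167.47] marker x,y -20.210310054166502 45.7645876454634 box [379 166   7   4]
area 14 px [367.64 170.14] marker x,y -20.633104808842557 -2.7889051041512256 box [365 169   6   3]
area 15 px [353.4  172.93] marker x,y -20.3127404680299 -50.025243
[... 2607 characters left out ...]
==============++++++++++++++++++==============
====================++++++============------------------========================--==========================
====++++++++++++********++++========------================++========================++++++++++++++==========
==++++**++++************++++========--====++++**************++========--====++**++********####**++==========
==++++++++++******++++****++========--==++****##############**++======--==++++******############++======--==
==++++++++****++++++++****++======----==++**######******####**++====----==++++++++******######**++++====--==
++++++++++++++====++++++++++======----==++**********++********++==------====++++****************++====----==
```

The wheels read 4, 5 and 2, and the ribs are aligned. The purple bar has been knocked sideways, to y of about 47. I move the arm clear and check that it still lies flat.

>>> {"name": "servo_tool", "arguments": {
  "motion": [
    {"x":-41,"y":0,"z":0,"ax":0,"ay":0,"az":0,"claw":-1},
    {"x":-41,"y":0,"z":0,"ax":0,"ay":0,"az":0,"claw":-1},
    {"x":-41,"y":0,"z":0,"ax":0,"ay":0,"az":0,"claw":-1},
    {"x":-41,"y":0,"z":0,"ax":0,"ay":0,"az":0,"claw":-1},
    {"x":-41,"y":0,"z":0,"ax":0,"ay":0,"az":0,"claw":-1}
  ]
}}

```text
time_s: 51.67
position: [506.0, -222.8, 159.7]
tcp_rot: [3.141, -0.0, 1.694]
force: [0.7, 0.0, -0.5]
opening: -0.1
grip_force: 0.0
```

>>> {"name": "servo_tool", "arguments": {
  "motion": [
    {"x":-41,"y":0,"z":0,"ax":0,"ay":0,"az":0,"claw":-1},
    {"x":-41,"y":0,"z":0,"ax":0,"ay":0,"az":0,"claw":-1},
    {"x":-41,"y":0,"z":0,"ax":0,"ay":0,"az":0,"claw":-1},
    {"x":0,"y":0,"z":0,"ax":0,"ay":0,"az":0,"claw":-1},
    {"x":0,"y":0,"z":0,"ax":0,"ay":0,"az":0,"claw":-1}
  ]
}}

```text
time_s: 52.08
position: [520.9, -345.5, 159.1]
tcp_rot: [-3.141, -0.001, 1.69]
force: [-1.0, 0.6, 0.1]
opening: -0.4
grip_force: 0.0
```

Run:
```python
from h import *
s=r.read_state();print(s["position"],s["force"])
for cam in ("top","scene"):
    im=r.snapshot(cam);hsv=cv2.cvtColor(im,cv2.COLOR_RGB2HSV)
    for n,lo,hi in (("teal",(85,60,30),(104,255,255)),("purple",(135,60,60),(155,255,255)),("orange",(4,170,90),(15,255,255))):
        m=cv2.inRange(hsv,lo,hi); k,l,st,c=cv2.connectedComponentsWithStats(m)
        for i in range(1,k):
            P=ray(cam,*c[i],54)
            if st[i][4]>=25 and 545<P[0]<690 and -170<P[1]<200:
                pts=np.argwhere(l==i)[:,::-1].astype(np.float32);W=np.array([ray(cam,u,v,54)[:2] for u,v in pts],np.float32)
                (cx,cy),(a,b),t=cv2.minAreaRect(W);print(cam,n,"area",st[i][4],"centre",cx,cy,"rect",a,b,t)
        for d in ([] if cam=="top" else r.outline_of(cam,{"teal":"bar_b_center","purple":"bar_a_center","orange":"bar_c_center"}[n])[:3]):
            v,u=np.argwhere(d["pixels"]).mean(0); 
            if 190<v<245 and 190<u<345: print("  outline",round(d["confidence"],2),u,v,d["pixels"].sum(),cv2.boundingRect(d["pixels"].astype(np.uint8)))
bars("top")
```

```text
[ 520.91 -345.51  159.08] [-1.04  0.56  0.07]
top teal area 354 centre 574.9649047851562 -95.96524810791016 rect 67.36930847167969 57.86609649658203 89.88292694091797
top purple area 257 centre 574.8419799804688 48.19499206542969 rect 64.03189849853516 52.96213912963867 87.78392028808594
top orange area 323 centre 588.8220825195312 119.57554626464844 rect 68.68219757080078 58.58473205566406 85.54550170898438Traceback (most recent call last):
  File "<stdin>", line 8, in <module>
  File "h.py", line 13, in ray
    c=r.camera_params(cam);T=np.array(c["T"])
ValueError: time passes only in moves, steps and waits
```

Run:
```python
from h import *
im=r.snapshot("scene");hsv=cv2.cvtColor(im,cv2.COLOR_RGB2HSV)
for n,y,x0 in (("teal",-96,575),("purple",48,575),("orange",120,589)):
    for dy in (-25,25):
        print(n,dy,"expected rows: top rear %.1f, top front %.1f, bottom front %.1f"%tuple(pix("scene",P)[1] for P in ((x0-28,y+dy,54),(x0+28,y+dy,54),(x0+28,y+dy,12))))
        u=int(round(pix("scene",(x0+28,y+dy,40))[0]));v0=int(pix("scene",(x0-28,y+dy,54))[1])-4
        print("  ",v0,[tuple(int(q) for q in hsv[v,u]) for v in range(v0,v0+32)])
bars()
```

```text
teal -25 expected rows: top rear 212.5, top front 226.9, bottom front 236.6
   208 [(15, 113, 171), (15, 114, 172), (15, 119, 195), (17, 115, 243), (23, 94, 255), (26, 40, 212), (96, 128, 215), (95, 140, 213), (95, 134, 211), (95, 134, 211), (94, 112, 216), (91, 60, 227), (91, 60, 222), (95, 123, 208), (95, 136, 212), (95, 132, 214), (95, 131, 214), (95, 129, 215), (95, 126, 212), (95, 110, 183), (96, 60, 123), (96, 54, 119), (96, 59, 122), (95, 59, 121), (97, 63, 122), (96, 62, 123), (56, 13, 134), (16, 77, 192), (15, 82, 184), (15, 109, 164), (15, 115, 159), (15, 114, 163)]
teal 25 expected rows: top rear 210.7, top front 224.9, bottom front 234.7
   206 [(21, 98, 251), (23, 90, 253), (23, 87, 253), (23, 88, 254), (23, 89, 255), (20, 85, 255), (94, 50, 192), (95, 103, 195), (95, 123, 204), (95, 129, 211), (95, 128, 213), (95, 128, 213), (95, 129, 214), (94, 129, 216), (94, 129, 215), (95, 128, 217), (95, 130, 216), (95, 129, 217), (95, 126, 214), (95, 110, 186), (95, 57, 125), (94, 48, 118), (95, 51, 121), (95, 52, 122), (95, 53, 121), (95, 52, 122), (41, 15, 134), (16, 80, 195), (
[... 1971 characters left out ...]
99, 250), (22, 98, 251), (23, 92, 252), (24, 91, 254), (19, 132, 254), (12, 188, 251), (13, 188, 252), (13, 188, 255), (14, 188, 255), (13, 189, 255), (14, 189, 255), (14, 189, 254), (14, 187, 254), (14, 188, 253), (14, 187, 253), (14, 186, 253), (14, 188, 254), (14, 187, 255), (11, 188, 238), (10, 181, 180), (10, 183, 176), (10, 182, 177), (10, 184, 177), (10, 187, 176), (10, 169, 178), (13, 116, 185), (16, 78, 186), (16, 93, 179), (14, 120, 164), (15, 120, 166), (15, 122, 171)]
a 0.69 [489.24 340.57  50.35]
a 0.67 [574.47  46.87  34.29]
b 0.98 [ 353.35 -103.81   26.11]
b 0.95 [ 812.95 -207.8    28.51]
b 0.92 [578.43 -97.48  33.93]
b 0.71 [589.78 122.03  35.21]
c 0.89 [589.64 122.97  36.62]
```

All three bars match the edge rows expected for lying flat on the deck, and the arm is clear. I hand in.

```bash
python3 -c "
from bench import r
print(r.hand_in())"
```

```text
the job is handed in; nothing more can be done
None
```

I handed the job in and no verdict came back: all three bars stood together on the ledge, each was then tipped over the step and lies flower up on the deck, and the wheels read 4, 5 and 2 by my last camera checks.

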